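# Wind up the router lift to the setup bar

## Task

Take the crank out of the wooden tool block, fit it fully home in the router lift's drive socket and wind it clockwise until the top of the router bit is level with the top of the brass setup bar beside it. Then pull the crank out and stand it back in its hole in the block. Feel for the square drive and wind smoothly, never forcing or jamming the crank; do not touch the bit and leave the bar and the other things on the table where they are.

Things in the scene. Friction and masses are not known exactly. Their poses are not given: they have to be found in the camera images.
- router_table: Grey-topped router table on an orange cabinet, with a 230 x 300 x 10 mm aluminium lift plate let in flush with the top. Origin: on the bit's axis, at the top surface; x points towards the fence (near face 100 mm beyond the bit, 75 mm high), z up.
- drive (a point): Centre, at the plate's surface, of the 25 mm round hole over the vertical lift screw. 10 mm down in it begins the screw's square drive socket, 14.2 mm wide (16 mm at its bevelled mouth), 28 mm deep, at an unknown turn (this frame does not turn with it). Clockwise from above raises the bit, 4 mm a full turn; it takes about 2 N at the knob and stays where it is left.
- router_bit: Straight router bit, blue with steel cutting edges, 16 mm across, standing up through the 42 mm hole of the plate. Origin: centre of its top end. Starts 10 to 13 mm above the plate; moves only up and down with the lift screw.
- setup_bar: Loose brass setup bar lying flat on the plate beside the bit, 12 x 50 x 20 mm (20 mm high, long side along its y). Origin: centre of its underside.
- crank: Loose steel crank, about 310 g, standing upright in the tool block. Origin: on its shaft axis at the underside of its flange (36 mm wide, 6 mm thick), which lies on the plate, or on the block, when the crank is fully home; z up, x towards the knob. An arm 16 mm wide, 7 to 17 mm above the origin, carries the knob.
- crank_boss (a point): Grip point on the crank's boss, a steel block on the shaft axis: 24 mm along the crank's x, 18 mm along its y, from 6 to 50 mm above the crank's origin; this point is 36 mm above the origin.
- crank_tip (a point): Lower end of the crank's shaft, 36 mm below its origin: a 6 mm pointed round pilot, then a 12.7 mm square (sides along the crank's x and y) from 30 to 5 mm below the origin, and an 18 mm round neck above.
- knob (a point): Middle of the crank's red knob, an upright cylinder of 24 mm diameter and 42 mm length that spins freely on its own axis; it stands 60 mm from the crank's axis along its x and its middle is 43 mm above the crank's origin.
- tool_block: Fixed light wood block, 110 x 130 x 55 mm, with four spare bits in it along its -y edge. Origin: centre of its underside.
- block_hole (a point): Centre of the mouth of the crank's hole in the tool block's top: 25 mm diameter, 45 mm deep, 55 mm above the table.
- collet_wrench: Loose steel spanner, 170 mm long, lying on the table; origin under its middle. Bystander.
- test_piece: Loose wooden offcut, 70 x 140 x 19 mm, lying on the table; origin under its middle. Bystander.

How it is judged:
By the outcome, as a careful person would: the job done as asked, in the order asked, and still so for the second after the job is handed in, with the robot touching nothing.
It also fails if it takes over 72 s, if anything falls off the work surface, if the arm or the gripper's body presses on something with over 40 N, if the wrist force passes 120 N, or if a joint passes its speed limit or range.

## Robot

A 6-joint arm with a two-finger parallel gripper is mounted at the origin on the work surface. World frame = base frame: x ahead of the robot, y to its left, z up, the work surface at z = 0. Lengths are in m, angles in rad, forces in N, time in s.
With the tool pointing down it reaches from about 0.225 to 0.875 m from the base axis. Payload 3.4 kg.
Tool frame: the origin (TCP) lies at the very end of the fingers, on their centre line; the grasp point (between the pads) lies behind it (manip.grasp_offset is the z of the grasp point in the tool frame, in m); z points along the fingers, y is the line along which they close (so a half turn about z gives the same grasp; the last joint's range is limited). The gripper opens to 85 mm and grips with 20 to 120 N. Pads are 22 mm wide; open, the fingers measure 114 mm over their backs; the gripper's body (76 mm by 85 mm) begins 54 mm behind the grasp point. The pads swing forward as they close: fully open they stand 13 mm farther back than shut.
Start: joints at [-1.279, 0.276, 1.505, -0, 1.361, -0.121], TCP at [0.231, -0.527, 0.231] pointing down, gripper open.
Joint ranges: [-2.89, 2.89], [-0.75, 2.08], [0.22, 2.7], [-1.18, 4.32], [0.11, 2.71], [-2.7, 2.7]. Speed limits (rad/s): [2.57, 2.57, 3.14, 3.14, 3.14, 3.14].

## Interface

Orientations are given as a unit quaternion [w, x, y, z].
In Python, from rig import manip gives the robot as it stands.
- The arm moves only by the shell command python3 -m pendant 'ROWS' [FORCE]. ROWS is JSON, a list of rows, each an object of numbers: "dx", "dy", "dz": the shift along the tool's x, y, z in m; "rx", "ry", "rz": the turn, a rotation vector about the tool's x, y, z in degrees; "hand": the finger opening in m, from 0 to 0.0854. In form: [{"dx": .., "dy": .., "dz": .., "rx": .., "ry": .., "rz": .., "hand": ..}, ...]. A call has 1 to 12 rows; each row shifts and turns the commanded pose from where the row before left it, along the tool's axes as they then stand; what a row does not reach is not made up. A row lasts 1/12 s, in which the tool goes at most 41.7 mm and 7.16 degrees, less where a joint would pass 70% of its speed; a pose out of reach is approached as far as the arm can. A call is refused whole if a number of a shift passes 0.0417 or a number of a turn 7.16, either way. A call with a gripper value outside its range is refused whole. The fingers move at their own pace and stop on an object; FORCE is the grip in N (left out, the last holds). Time passes only in rows, so rows that do not move let the fingers close. It gives the time, the measured TCP pose, the force, the opening and the grip force at its end, in the units of the state.
- manip.get_state(): the state, without advancing time (a new reading comes with each control period).
- manip.get_image(name): name is "side" or "top" or "wrist"; returns a dict with "frame" (480x640x3 uint8, red, green, blue), "fx", "fy", "cx", "cy" (pixels), "position" and "attitude" of the camera in the world; the wrist camera has in their place "mount" (4x4, takes a point from camera to tool coordinates, whose origin is the TCP and whose axes are the flange's). Camera axes: x right, y up, looking along -z (the intrinsics and any distortion apply to the point x, -y, -z); pixel columns grow to the right and rows downward; lengths in m; the calibration is good to about 2 mm. A picture is of the moment at which its call begins: read the wrist's pose just before it. There is no depth.
- manip.sign_off(): hands the job in; it is judged then, once.
The state is a dict: "clock": time; "qpos": joint angles; "qd": joint speeds; "effort": joint torques, N m; "position": TCP position; "ee_rot": TCP orientation; "contact_force": force on the tool from outside, world axes, zero at the start; "moment": the same for the moment, N m; "width": finger opening in m; "gripper_force": force on a finger pad.
Only numpy, scipy, OpenCV 4.12 (cv2) and the standard library are available. Lean on these libraries where they do the work, as an engineer would, in place of code of your own. Each camera call takes 0.05 s, during which the arm holds its last target. There are 200 camera calls.

## Working session

There is one attempt and no reset: what is moved stays moved. The work goes in short steps, Python scripts to look and compute and a shell command to move; the robot and the scene stay as the last step left them, time stands still between calls to the robot, and variables do not carry over. Pictures are saved under pics/ and viewed, at most 10 in all, crops included, and the job is handed in when it is done.

```bash
ls; mkdir -p pics; python3 - <<'E'
from rig import manip
import cv2,json
s=manip.get_state();print(s); print(manip.grasp_offset)
for n in("side","top"):
    d=manip.get_image(n);cv2.imwrite(f"pics/{n}0.png",d["frame"][:,:,::-1])
    print({k:v for k,v in d.items() if k!="frame"})
d=manip.get_image("wrist");cv2.imwrite("pics/w0.png",d["frame"][:,:,::-1]);print({k:v for k,v in d.items() if k!="frame"})
E
```

```text
pics
{'clock': 0.0, 'qpos': array([-1.27898345e+00,  2.76556360e-01,  1.50611910e+00, -6.79449405e-06,
        1.36068842e+00, -1.21030671e-01]), 'qd': array([ 0.0018859 ,  0.00071991,  0.00045072,  0.00044897, -0.00089996,
        0.00219601]), 'effort': array([-1.10919515e-03, -4.16772544e+01, -2.45803177e+01,  4.93523908e-05,
        1.11548707e-02, -2.19920884e-05]), 'position': array([ 0.23052457, -0.5261979 ,  0.23046733]), 'ee_rot': array([-8.82101253e-04,  9.78770039e-01,  2.04959571e-01, -7.88412655e-05]), 'contact_force': array([-0.81700608,  0.40251967, -0.10413724]), 'moment': array([-0.00148441,  0.05145343, -0.00581205]), 'gripper_force': 0.0, 'width': 0.08532526235474293}
-0.0187
{'fx': 464.90846188473176, 'fy': 464.90846188473176, 'cx': 324.1143686943718, 'cy': 244.1304644220109, 'position': array([0.12617949, 0.55043556, 0.47600496]), 'attitude': array([-0.28839532, -0.1717447 ,  0.4729893 ,  0.81462447])}
{'fx': 568.0530693947181, 'fy': 568.0530693947181, 'cx': 323.5803883154073, 'cy': 242.25794215056814, 'position': array([0.42856798, 0.01583487, 1.16554519]), 'attitude': array([-0.70068214, -0.04359273,  0.02839288,  0.71157435])}
{'fx': 340.22916267694006, 'fy': 340.22916267694006, 'cx': 311.4617418773372, 'cy': 241.65425047767937, 'mount': array([[-5.40762891e-04,  9.65548716e-01,  2.60221799e-01,
         6.64924311e-02],
       [ 9.99999638e-01,  3.51102737e-04,  7.75322817e-04,
        -1.62253843e-04],
       [ 6.57247365e-04,  2.60222124e-01, -9.65548556e-01,
        -1.41305403e-01],
       [ 0.00000000e+00,  0.00000000e+00,  0.00000000e+00,
         1.00000000e+00]])}
```

View pics/top0.png

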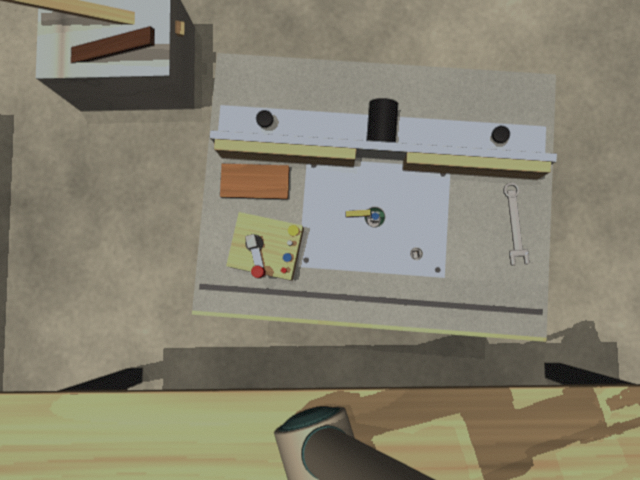

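View pics/side0.png

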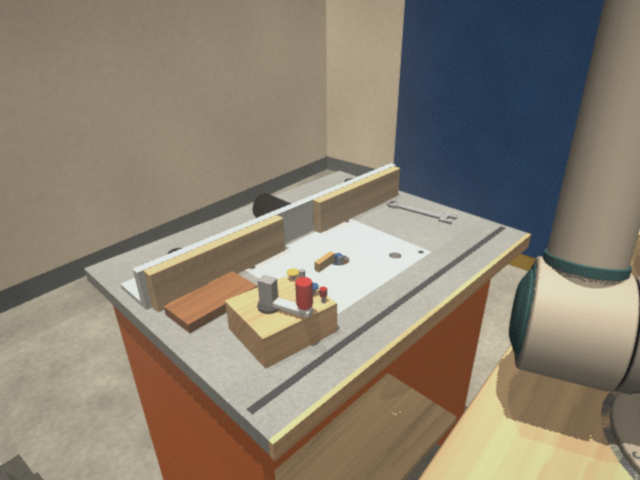

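Top view: bit at (376,216), brass bar at (357,213), drive hole at (417,254), boss at about (251,240), knob at (258,271). Side view: drive hole at (395,255), bit at (339,257), boss top at (268,279), knob top at (304,281). Next I triangulate these.

```bash
cat > h.py <<'E'
import numpy as np,cv2
from scipy.spatial.transform import Rotation as R
from rig import manip
def rot(q): return R.from_quat(np.roll(q,-1))
class Cam:
    def __init__(s,n):
        st=manip.get_state(); d=manip.get_image(n); s.d=d; s.im=d["frame"][:,:,::-1].copy()
        s.hsv=cv2.cvtColor(s.im,cv2.COLOR_BGR2HSV)
        if n=="wrist":
            m=np.array(d["mount"]); T=rot(st["ee_rot"]).as_matrix()
            s.M=T@m[:3,:3]; s.p=st["position"]+T@m[:3,3]
        else: s.M=rot(d["attitude"]).as_matrix(); s.p=np.array(d["position"])
    def ray(s,u,v):
        r=s.M@np.array([(u-s.d["cx"])/s.d["fx"],-(v-s.d["cy"])/s.d["fy"],-1]); return r/np.linalg.norm(r)
    def plane(s,u,v,z):
        r=s.ray(u,v); return s.p+r*(z-s.p[2])/r[2]
    def px(s,P):
        c=s.M.T@(np.array(P)-s.p); return np.array([s.d["cx"]+s.d["fx"]*c[0]/-c[2], s.d["cy"]-s.d["fy"]*c[1]/-c[2]])
def tri(a,ua,b,ub):
    A=[];B=[]
    for c,u in((a,ua),(b,ub)):
        r=c.ray(*u);P=np.eye(3)-np.outer(r,r);A.append(P);B.append(P@c.p)
    x=np.linalg.lstsq(np.vstack(A),np.hstack(B),rcond=None)[0]
    return x,np.linalg.norm(c.p-x-((c.p-x)@r)*r)*1e3
def blobs(m,amin=15):
    n,l,st,c=cv2.connectedComponentsWithStats(m.astype(np.uint8))
    return [(st[i,4],st[i,:4].tolist(),c[i].round(1).tolist()) for i in range(1,n) if st[i,4]>=amin]
E
python3 - <<'E'
from h import *
np.set_printoptions(precision=4,suppress=True)
t=Cam("top");s=Cam("side")
for n,a,b in [("drive",(416.5,253.5),(395,255)),("bit",(376,216),(338,257)),("knobtop",(258,272),(304,281)),("boss",(251,240),(268,279)),("platecorner",(445,277),(385,0))][:4]:
    print(n,*tri(t,a,s,b))
for n,c in(("top",t),("side",s)):
    h=c.hsv
    print(n,"red",blobs(((h[...,0]<8)|(h[...,0]>172))&(h[...,1]>170)&(h[...,2]>90)))
    print(n,"blue",blobs((h[...,0]>95)&(h[...,0]<120)&(h[...,1]>120)&(h[...,2]>60),8)[:8])
b=t.im[190:300,215:460];cv2.imwrite("pics/c1.png",cv2.resize(b,None,fx=3.2,fy=3.2,interpolation=2))
E
```

```text
drive [ 0.5212 -0.1504  0.0004] 0.37780783990020217
bit [ 0.6003 -0.0687  0.0045] 0.3051285273980669
knobtop [0.483  0.16   0.1184] 0.5428559995265079
boss [0.5427 0.1737 0.1042] 1.39329148229783
top red [(np.int32(36), [252, 267, 12, 10], [258.0, 270.4])]
top blue [(np.int32(30), [372, 213, 7, 6], [374.8, 215.7]), (np.int32(42), [284, 254, 7, 7], [286.8, 256.9])]
side red []
side blue [(np.int32(28053), [424, 0, 180, 257], [513.8, 95.0]), (np.int32(10), [429, 79, 4, 8], [430.7, 82.4]), (np.int32(10), [434, 138, 6, 6], [436.4, 140.3]), (np.int32(12), [483, 188, 4, 6], [484.5, 190.4])]
```

View pics/c1.png

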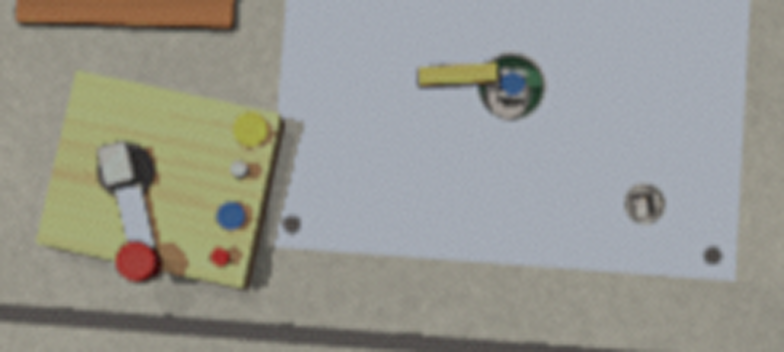

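The crop shows boss top centre at (117,163), knob top at (137,261) and the socket at (645,203) with its square visible. The heights match what they should be: plate at 0, boss top at 105 mm, knob top at 119 mm. I'll move in for a close look at the drive and bit.

```bash
python3 -m pendant '[{"dx":0.032,"dy":-0.0185,"dz":0.007},{"dx":0.032,"dy":-0.0185,"dz":0.007},{"dx":0.032,"dy":-0.0185,"dz":0.007},{"dx":0.032,"dy":-0.0185,"dz":0.007},{"dx":0.032,"dy":-0.0185,"dz":0.007},{"dx":0.032,"dy":-0.0185,"dz":0.007},{"dx":0.032,"dy":-0.0185,"dz":0.007},{"dx":0.032,"dy":-0.0185,"dz":0.007},{"dx":0.032,"dy":-0.0185,"dz":0.007},{"dx":0.032,"dy":-0.0185,"dz":0.007},{"dx":0.032,"dy":-0.0185,"dz":0.007},{"dx":0.032,"dy":-0.0185,"dz":0.007}]' >/dev/null; python3 -m pendant '[{"dx":0.032,"dy":-0.0185,"dz":0.007},{"dx":0.032,"dy":-0.0185,"dz":0.007},{"rz":5.4},{"rz":5.4},{"dx":0},{"dx":0}]'; python3 - <<'E'
from h import *
w=Cam("wrist"); print(manip.get_state()["qpos"])
np.set_printoptions(precision=4,suppress=True)
print(w.p,w.px([.5212,-.1504,0]),w.px([.6003,-.0687,.012]))
cv2.imwrite("pics/w1.png",w.im)
E
```

```text
[-1.27898754e+00  2.76192744e-01  1.50533559e+00 -6.77380621e-06
  1.36067011e+00 -1.20963415e-01]
[ 0.2915 -0.4998  0.3722] [  23.2204 -309.8825] [ -89.5661 -549.2137]invalid input
invalid input
```

View pics/w1.png

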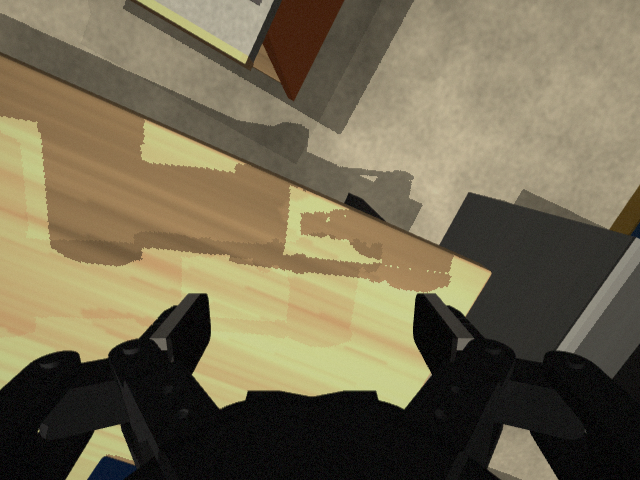

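The arm hasn't moved because the rows were rejected as invalid; the view still shows the starting bench. Most likely every key is required, so I'll test one full row.

```bash
python3 -m pendant '[{"dx":0.032,"dy":-0.0185,"dz":0.007,"rx":0,"ry":0,"rz":0,"hand":0.085}]'
```

```text
clock: 0.38
position: [0.2505, -0.5026, 0.225]
ee_rot: [0.004, 0.979, 0.203, -0.001]
contact_force: [1.4, -0.0, 0.6]
width: 0.0853
gripper_force: 0.0
```

```bash
python3 -m pendant '[{"dx":0.032,"dy":-0.0185,"dz":0.007,"rx":0,"ry":0,"rz":0,"hand":0.085},{"dx":0.032,"dy":-0.0185,"dz":0.007,"rx":0,"ry":0,"rz":0,"hand":0.085},{"dx":0.032,"dy":-0.0185,"dz":0.007,"rx":0,"ry":0,"rz":0,"hand":0.085},{"dx":0.032,"dy":-0.0185,"dz":0.007,"rx":0,"ry":0,"rz":0,"hand":0.085},{"dx":0.032,"dy":-0.0185,"dz":0.007,"rx":0,"ry":0,"rz":0,"hand":0.085},{"dx":0.032,"dy":-0.0185,"dz":0.007,"rx":0,"ry":0,"rz":0,"hand":0.085},{"dx":0.032,"dy":-0.0185,"dz":0.007,"rx":0,"ry":0,"rz":0,"hand":0.085},{"dx":0.032,"dy":-0.0185,"dz":0.007,"rx":0,"ry":0,"rz":0,"hand":0.085},{"dx":0.032,"dy":-0.0185,"dz":0.007,"rx":0,"ry":0,"rz":0,"hand":0.085},{"dx":0.032,"dy":-0.0185,"dz":0.007,"rx":0,"ry":0,"rz":0,"hand":0.085},{"dx":0.032,"dy":-0.0185,"dz":0.007,"rx":0,"ry":0,"rz":0,"hand":0.085},{"dx":0.032,"dy":-0.0185,"dz":0.007,"rx":0,"ry":0,"rz":0,"hand":0.085}]' >/dev/null; python3 -m pendant '[{"dx":0.032,"dy":-0.0185,"dz":0.007,"rx":0,"ry":0,"rz":0,"hand":0.085},{"dx":0,"dy":0,"dz":0,"rx":0,"ry":0,"rz":5.4,"hand":0.085},{"dx":0,"dy":0,"dz":0,"rx":0,"ry":0,"rz":5.4,"hand":0.085},{"dx":0,"dy":0,"dz":0,"rx":0,"ry":0,"rz":0,"hand":0.085},{"dx":0,"dy":0,"dz":0,"rx":0,"ry":0,"rz":0,"hand":0.085}]'; python3 - <<'E'
from h import *
w=Cam("wrist"); print(manip.get_state()["qpos"])
np.set_printoptions(precision=4,suppress=True)
print(w.p,w.px([.5212,-.1504,0]),w.px([.6003,-.0687,.012]))
cv2.imwrite("pics/w2.png",w.im)
E
```

```text
clock: 1.8
position: [0.5372, -0.1096, 0.1332]
ee_rot: [0.0, 0.994, 0.113, -0.0]
contact_force: [-0.0, -0.4, -0.2]
width: 0.0849
gripper_force: 0.0
[-3.28691715e-01  3.09352419e-01  1.71498328e+00 -1.39688389e-04
  1.11719121e+00  1.01586112e+00]
[ 0.6019 -0.0944  0.2745] [354.6838 261.1444] [277.5271 143.9375]
```

View pics/w2.png

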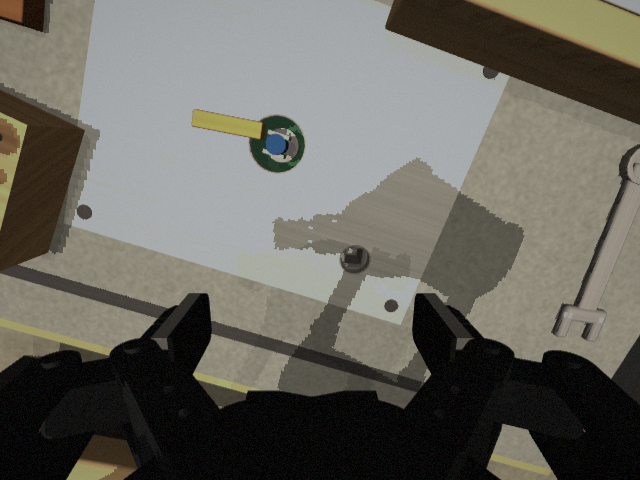

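The drive hole is at (354,259), where the triangulated point projects. The bit is at (277,145) and the bar runs from (192,118) to (265,131). I'll crop in to get the square's turn.

```bash
python3 - <<'E'
import cv2,numpy as np
im=cv2.imread("pics/w2.png")
a=cv2.resize(im[239:279,335:375],None,fx=10,fy=10,interpolation=cv2.INTER_CUBIC)
a=np.clip(a.astype(float)*1.5,0,255).astype(np.uint8)
b=cv2.resize(im[105:185,240:320],None,fx=5,fy=5,interpolation=cv2.INTER_CUBIC)
cv2.imwrite("pics/c2.png",np.hstack([a,b]))
E
```

```text
(no output)
```

View pics/c2.png

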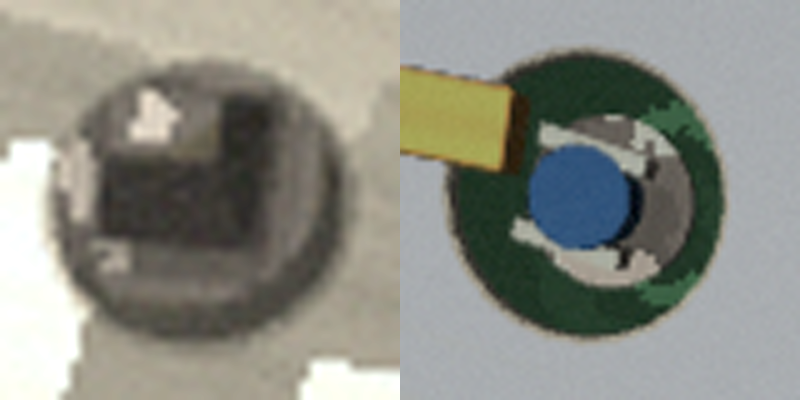

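```bash
python3 - <<'E'
from h import *
np.set_printoptions(precision=4,suppress=True)
w=Cam("wrist")
def p(x,y,z): return w.plane(334.5+x/10+.45,238.5+y/10+.45,z)
for z in(-.010,):
    a,b,c=p(103,239,z),p(255,247,z),p(274,95,z)
    for q,r in((a,b),(b,c)):
        d=r-q;print(np.linalg.norm(d)*1e3,np.degrees(np.arctan2(d[1],d[0])))
    print("centre",(a+c)/2)
g=cv2.cvtColor(w.im,cv2.COLOR_BGR2GRAY)
print("hole centre", p(200,202,0))
# bit top and bar
h=w.hsv
print("blue",[b for b in blobs((h[...,0]>95)&(h[...,0]<120)&(h[...,1]>100)&(h[...,2]>60)) if b[2][1]<250])
y=((h[...,0]>18)&(h[...,0]<34)&(h[...,1]>90)&(h[...,2]>120)).astype(np.uint8); y[:90]=0;y[170:]=0;y[:,:170]=0;y[:,300:]=0
c=max(cv2.findContours(y,0,2)[0],key=cv2.contourArea);box=cv2.boxPoints(cv2.minAreaRect(c))
P=np.array([w.plane(u,v,.02) for u,v in box]);print("bar",box,P,np.linalg.norm(np.diff(P,axis=0),axis=1)*1e3)
for z in (.010,.0115,.013): print(z,w.plane(276,144.5,z))
E
```

```text
13.440059654536675 -80.2178841021875
14.001709056181738 8.299713104248747
centre [ 0.5228 -0.1507 -0.01  ]
hole centre [ 0.5228 -0.1505  0.    ]
blue [(np.int32(334), [265, 134, 21, 21], [274.7, 143.9])]
bar [[189.2336 125.0623]
 [192.4533 108.6957]
 [261.8812 122.3537]
 [258.6616 138.7203]] [[ 0.5989 -0.0062  0.02  ]
 [ 0.6102 -0.0069  0.02  ]
 [ 0.6122 -0.0561  0.02  ]
 [ 0.6008 -0.0559  0.02  ]] [11.3663 49.2007 11.4301]
0.01 [ 0.5996 -0.0678  0.01  ]
0.0115 [ 0.5996 -0.068   0.0115]
0.013 [ 0.5996 -0.0681  0.013 ]
```

```bash
python3 -m pendant '[{"dx":0.0086,"dy":-0.0343,"dz":-0.0038,"rx":0,"ry":0,"rz":0,"hand":0.085},{"dx":0.0086,"dy":-0.0343,"dz":-0.0038,"rx":0,"ry":0,"rz":0,"hand":0.085},{"dx":0.0086,"dy":-0.0343,"dz":-0.0038,"rx":0,"ry":0,"rz":0,"hand":0.085},{"dx":0.0086,"dy":-0.0343,"dz":-0.0038,"rx":0,"ry":0,"rz":0,"hand":0.085},{"dx":0.0086,"dy":-0.0343,"dz":-0.0038,"rx":0,"ry":0,"rz":0,"hand":0.085},{"dx":0.0086,"dy":-0.0343,"dz":-0.0038,"rx":0,"ry":0,"rz":0,"hand":0.085},{"dx":0.0086,"dy":-0.0343,"dz":-0.0038,"rx":0,"ry":0,"rz":0,"hand":0.085},{"dx":0.0086,"dy":-0.0343,"dz":-0.0038,"rx":0,"ry":0,"rz":0,"hand":0.085},{"dx":0,"dy":0,"dz":0,"rx":0,"ry":0,"rz":0,"hand":0.085},{"dx":0,"dy":0,"dz":0,"rx":0,"ry":0,"rz":0,"hand":0.085}]'; python3 - <<'E'
from h import *
w=Cam("wrist"); h=w.hsv
np.set_printoptions(precision=4,suppress=True)
print(manip.get_state()["position"],w.p,w.px([.5427,.1737,.105]),w.px([.483,.160,.119]))
r=blobs(((h[...,0]<8)|(h[...,0]>172))&(h[...,1]>150)&(h[...,2]>80));print(r)
cv2.imwrite("pics/w3.png",w.im)
E
```

```text
clock: 2.73
position: [0.5432, 0.1742, 0.164]
ee_rot: [0.0, 0.994, 0.114, 0.0]
contact_force: [1.0, -0.4, -1.0]
width: 0.0849
gripper_force: 0.0
[0.5431 0.1729 0.1638] [0.6078 0.1894 0.3054] [312.7401 262.1033] [312.5317 362.0358]
[(np.int32(163), [364, 329, 15, 13], [371.2, 335.0]), (np.int32(899), [293, 341, 36, 33], [310.5, 356.4])]
```

View pics/w3.png

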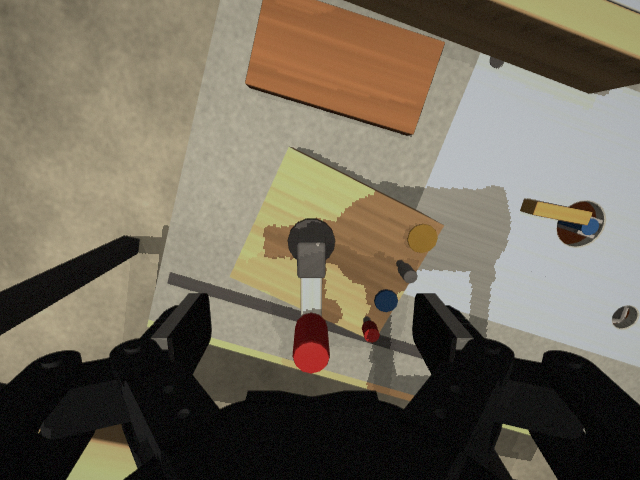

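Boss top is centred at (311,261) and knob top at (311,355). They lie in line with tool x and directly under the TCP, so I'll narrow the fingers, descend and grip.

```bash
python3 -m pendant '[{"dx":0,"dy":0,"dz":0,"rx":0,"ry":0,"rz":0,"hand":0.045},{"dx":0,"dy":0,"dz":0.005,"rx":0,"ry":0,"rz":0,"hand":0.045},{"dx":0,"dy":0,"dz":0.012,"rx":0,"ry":0,"rz":0,"hand":0.045},{"dx":0,"dy":0,"dz":0.012,"rx":0,"ry":0,"rz":0,"hand":0.045},{"dx":0,"dy":0,"dz":0.012,"rx":0,"ry":0,"rz":0,"hand":0.045},{"dx":0,"dy":0,"dz":0.012,"rx":0,"ry":0,"rz":0,"hand":0.045},{"dx":0,"dy":0,"dz":0.012,"rx":0,"ry":0,"rz":0,"hand":0.045},{"dx":0,"dy":0,"dz":0.012,"rx":0,"ry":0,"rz":0,"hand":0.045},{"dx":0,"dy":0,"dz":0.008,"rx":0,"ry":0,"rz":0,"hand":0.045},{"dx":0,"dy":0,"dz":0.003,"rx":0,"ry":0,"rz":0,"hand":0.045},{"dx":0,"dy":0,"dz":0,"rx":0,"ry":0,"rz":0,"hand":0.045}]' && python3 -m pendant '[{"dx":0,"dy":0,"dz":0,"rx":0,"ry":0,"rz":0,"hand":0.01},{"dx":0,"dy":0,"dz":0,"rx":0,"ry":0,"rz":0,"hand":0.01},{"dx":0,"dy":0,"dz":0,"rx":0,"ry":0,"rz":0,"hand":0.01},{"dx":0,"dy":0,"dz":0,"rx":0,"ry":0,"rz":0,"hand":0.01},{"dx":0,"dy":0,"dz":0,"rx":0,"ry":0,"rz":0,"hand":0.01},{"dx":0,"dy":0,"dz":0,"rx":0,"ry":0,"rz":0,"hand":0.01}]' 60
```

```text
clock: 3.7
position: [0.5427, 0.1721, 0.0748]
ee_rot: [0.0, 0.994, 0.111, -0.001]
contact_force: [0.7, 0.1, -0.3]
width: 0.0451
gripper_force: 0.0
clock: 4.2
position: [0.544, 0.1733, 0.0765]
ee_rot: [-0.0, 0.994, 0.112, 0.001]
contact_force: [1.0, 1.1, 4.3]
width: 0.0176
gripper_force: 59.2
```

```bash
python3 -m pendant '[{"dx":0,"dy":0,"dz":-0.004,"rx":0,"ry":0,"rz":0,"hand":0.01},{"dx":0,"dy":0,"dz":-0.008,"rx":0,"ry":0,"rz":0,"hand":0.01},{"dx":0,"dy":0,"dz":-0.012,"rx":0,"ry":0,"rz":0,"hand":0.01},{"dx":0,"dy":0,"dz":-0.012,"rx":0,"ry":0,"rz":0,"hand":0.01},{"dx":0,"dy":0,"dz":-0.012,"rx":0,"ry":0,"rz":0,"hand":0.01},{"dx":0,"dy":0,"dz":-0.012,"rx":0,"ry":0,"rz":0,"hand":0.01},{"dx":0,"dy":0,"dz":-0.012,"rx":0,"ry":0,"rz":0,"hand":0.01},{"dx":0,"dy":0,"dz":-0.008,"rx":0,"ry":0,"rz":0,"hand":0.01}]' && python3 -m pendant '[{"dx":-0.0046,"dy":0.0156,"dz":0,"rx":0,"ry":0,"rz":0,"hand":0.01},{"dx":-0.0103,"dy":0.0346,"dz":0,"rx":0,"ry":0,"rz":0,"hand":0.01},{"dx":-0.0103,"dy":0.0346,"dz":0,"rx":0,"ry":0,"rz":0,"hand":0.01},{"dx":-0.0103,"dy":0.0346,"dz":0,"rx":0,"ry":0,"rz":0,"hand":0.01},{"dx":-0.0103,"dy":0.0346,"dz":0,"rx":0,"ry":0,"rz":0,"hand":0.01},{"dx":-0.0103,"dy":0.0346,"dz":0,"rx":0,"ry":0,"rz":0,"hand":0.01},{"dx":-0.0103,"dy":0.0346,"dz":0,"rx":0,"ry":0,"rz":0,"hand":0.01},{"dx":-0.0103,"dy":0.0346,"dz":0,"rx":0,"ry":0,"rz":0,"hand":0.01},{"dx":-0.0103,"dy":0.0346,"dz":0,"rx":0,"ry":0,"rz":0,"hand":0.01},{"dx":-0.0051,"dy":0.0187,"dz":0,"rx":0,"ry":0,"rz":0,"hand":0.01},{"dx":0,"dy":0,"dz":0,"rx":0,"ry":0,"rz":4,"hand":0.01},{"dx":0,"dy":0,"dz":0,"rx":0,"ry":0,"rz":0,"hand":0.01}]' && python3 -m pendant '[{"dx":0,"dy":0,"dz":0.008,"rx":0,"ry":0,"rz":0,"hand":0.01},{"dx":0,"dy":0,"dz":0.015,"rx":0,"ry":0,"rz":0,"hand":0.01},{"dx":0,"dy":0,"dz":0.015,"rx":0,"ry":0,"rz":0,"hand":0.01},{"dx":0,"dy":0,"dz":0.015,"rx":0,"ry":0,"rz":0,"hand":0.01},{"dx":0,"dy":0,"dz":0.015,"rx":0,"ry":0,"rz":0,"hand":0.01},{"dx":0,"dy":0,"dz":0.015,"rx":0,"ry":0,"rz":0,"hand":0.01},{"dx":0,"dy":0,"dz":0.009,"rx":0,"ry":0,"rz":0,"hand":0.01},{"dx":0,"dy":0,"dz":0,"rx":0,"ry":0,"rz":0,"hand":0.01},{"dx":0,"dy":0,"dz":0,"rx":0,"ry":0,"rz":0,"hand":0.01}]'; python3 - <<'E'
from h import *
P=[];
for i in range(6):
    w=Cam("wrist"); s=manip.get_state();P.append(s["position"])
np.set_printoptions(precision=4,suppress=True)
print(np.mean(P,0),np.std(P,0),rot(s["ee_rot"]).as_matrix()[:,0],s["contact_force"])
cv2.imwrite("pics/w4.png",w.im); c=Cam("side"); cv2.imwrite("pics/s4.png",c.im)
print(c.px([.5225,-.1505,0]))
E
```

```text
clock: 4.87
position: [0.5431, 0.173, 0.1568]
ee_rot: [0.0, 0.994, 0.112, 0.0]
contact_force: [0.2, -0.2, -2.5]
width: 0.0166
gripper_force: 58.6
clock: 5.87
position: [0.522, -0.1521, 0.1554]
ee_rot: [-0.0, 0.997, 0.075, -0.0]
contact_force: [0.5, 0.6, -2.8]
width: 0.0167
gripper_force: 59.1
clock: 6.62
position: [0.5223, -0.15, 0.0633]
ee_rot: [-0.0, 0.997, 0.078, -0.001]
contact_force: [0.5, -0.9, -2.5]
width: 0.0171
gripper_force: 59.0
[ 0.5232 -0.1508  0.0645] [0.0001 0.0002 0.0002] [0.9881 0.154  0.0014] [-0.8477  0.0044 -2.7916]
[394.2732 254.9037]
```

```bash
python3 -m pendant '[{"dx":0,"dy":0,"dz":0.004,"rx":0,"ry":0,"rz":0,"hand":0.01},{"dx":0,"dy":0,"dz":0.005,"rx":0,"ry":0,"rz":0,"hand":0.01},{"dx":0,"dy":0,"dz":0.005,"rx":0,"ry":0,"rz":0,"hand":0.01},{"dx":0,"dy":0,"dz":0.005,"rx":0,"ry":0,"rz":0,"hand":0.01},{"dx":0,"dy":0,"dz":0.003,"rx":0,"ry":0,"rz":0,"hand":0.01}]' && python3 -m pendant '[{"dx":0,"dy":0,"dz":0.0015,"rx":0,"ry":0,"rz":0,"hand":0.01},{"dx":0,"dy":0,"dz":0.0015,"rx":0,"ry":0,"rz":0,"hand":0.01},{"dx":0,"dy":0,"dz":0.0015,"rx":0,"ry":0,"rz":0,"hand":0.01},{"dx":0,"dy":0,"dz":0,"rx":0,"ry":0,"rz":0,"hand":0.01}]'
```

```text
clock: 7.38
position: [0.522, -0.1505, 0.0406]
ee_rot: [-0.0, 0.997, 0.077, -0.001]
contact_force: [-0.3, -0.7, -2.2]
width: 0.0172
gripper_force: 59.1
clock: 7.72
position: [0.5225, -0.1507, 0.037]
ee_rot: [-0.0, 0.997, 0.077, -0.0]
contact_force: [-0.8, 0.5, -2.6]
width: 0.0175
gripper_force: 59.1
```

No contact so far, so I'll keep feeling downward in small steps.

```bash
python3 -m pendant '[{"dx":0,"dy":0,"dz":0.0015,"rx":0,"ry":0,"rz":0,"hand":0.01},{"dx":0,"dy":0,"dz":0.0015,"rx":0,"ry":0,"rz":0,"hand":0.01},{"dx":0,"dy":0,"dz":0,"rx":0,"ry":0,"rz":0,"hand":0.01}]' && python3 -c "
from h import *
s=manip.get_state();print(s['contact_force'],s['moment'],s['position'])"
```

```text
clock: 7.97
position: [0.5225, -0.1507, 0.034]
ee_rot: [-0.0, 0.997, 0.077, -0.0]
contact_force: [0.3, -0.7, -3.3]
width: 0.017
gripper_force: 59.2
[ 0.33449889 -0.74036013 -3.29391103] [-0.00567362  0.01946078 -0.01948746] [ 0.52247535 -0.15070507  0.0340257 ]
```

```bash
python3 -m pendant '[{"dx":0,"dy":0,"dz":0.002,"rx":0,"ry":0,"rz":0,"hand":0.01},{"dx":0,"dy":0,"dz":0.002,"rx":0,"ry":0,"rz":0,"hand":0.01},{"dx":0,"dy":0,"dz":0.002,"rx":0,"ry":0,"rz":0,"hand":0.01},{"dx":0,"dy":0,"dz":0,"rx":0,"ry":0,"rz":0,"hand":0.01}]' && python3 -m pendant '[{"dx":0,"dy":0,"dz":0.002,"rx":0,"ry":0,"rz":0,"hand":0.01},{"dx":0,"dy":0,"dz":0.002,"rx":0,"ry":0,"rz":0,"hand":0.01},{"dx":0,"dy":0,"dz":0.001,"rx":0,"ry":0,"rz":0,"hand":0.01},{"dx":0,"dy":0,"dz":0,"rx":0,"ry":0,"rz":0,"hand":0.01}]'
```

```text
clock: 8.3
position: [0.5223, -0.1506, 0.0277]
ee_rot: [-0.0, 0.997, 0.077, -0.0]
contact_force: [0.6, 0.3, -2.7]
width: 0.0173
gripper_force: 59.2
clock: 8.63
position: [0.5224, -0.1507, 0.0229]
ee_rot: [-0.0, 0.997, 0.077, -0.0]
contact_force: [-0.1, -0.3, -1.9]
width: 0.0169
gripper_force: 59.1
```

```bash
python3 -m pendant '[{"dx":0,"dy":0,"dz":0.001,"rx":0,"ry":0,"rz":0,"hand":0.01},{"dx":0,"dy":0,"dz":0.001,"rx":0,"ry":0,"rz":0,"hand":0.01},{"dx":0,"dy":0,"dz":0,"rx":0,"ry":0,"rz":0,"hand":0.01}]' && python3 -m pendant '[{"dx":0,"dy":0,"dz":0.0008,"rx":0,"ry":0,"rz":0,"hand":0.01},{"dx":0,"dy":0,"dz":0,"rx":0,"ry":0,"rz":0,"hand":0.01}]'
```

```text
clock: 8.88
position: [0.5228, -0.1508, 0.0215]
ee_rot: [0.0, 0.997, 0.077, 0.0]
contact_force: [0.2, 0.5, 0.4]
width: 0.017
gripper_force: 59.5
clock: 9.05
position: [0.5228, -0.1508, 0.0215]
ee_rot: [0.0, 0.997, 0.077, 0.0]
contact_force: [-0.9, 1.3, 6.9]
width: 0.0169
gripper_force: 60.5
```

The crank is fully home: the flange is seated and the force rose to 7 N. I'll open, slide along the arm to the knob and grip it lightly.

```bash
python3 -m pendant '[{"dx":0,"dy":0,"dz":0,"rx":0,"ry":0,"rz":0,"hand":0.046},{"dx":0,"dy":0,"dz":0,"rx":0,"ry":0,"rz":0,"hand":0.046},{"dx":0,"dy":0,"dz":-0.004,"rx":0,"ry":0,"rz":0,"hand":0.046},{"dx":0,"dy":0,"dz":-0.005,"rx":0,"ry":0,"rz":0,"hand":0.046},{"dx":-0.01,"dy":0,"dz":0,"rx":0,"ry":0,"rz":0,"hand":0.046},{"dx":-0.015,"dy":0,"dz":0,"rx":0,"ry":0,"rz":0,"hand":0.046},{"dx":-0.015,"dy":0,"dz":0,"rx":0,"ry":0,"rz":0,"hand":0.046},{"dx":-0.012,"dy":0,"dz":0,"rx":0,"ry":0,"rz":0,"hand":0.046},{"dx":-0.008,"dy":0,"dz":0,"rx":0,"ry":0,"rz":0,"hand":0.046},{"dx":0,"dy":0,"dz":0,"rx":0,"ry":0,"rz":0,"hand":0.046}]' && python3 -m pendant '[{"dx":0,"dy":0,"dz":0,"rx":0,"ry":0,"rz":0,"hand":0.015},{"dx":0,"dy":0,"dz":0,"rx":0,"ry":0,"rz":0,"hand":0.015},{"dx":0,"dy":0,"dz":0,"rx":0,"ry":0,"rz":0,"hand":0.015},{"dx":0,"dy":0,"dz":0,"rx":0,"ry":0,"rz":0,"hand":0.015},{"dx":0,"dy":0,"dz":0,"rx":0,"ry":0,"rz":0,"hand":0.015},{"dx":0,"dy":0,"dz":0,"rx":0,"ry":0,"rz":0,"hand":0.015}]' 25
```

```text
clock: 9.88
position: [0.461, -0.1598, 0.0294]
ee_rot: [-0.0, 0.997, 0.077, -0.001]
contact_force: [-0.6, -0.1, 0.4]
width: 0.0461
gripper_force: 0.0
clock: 10.38
position: [0.464, -0.1601, 0.0296]
ee_rot: [0.0, 0.997, 0.077, 0.0]
contact_force: [-0.6, -0.9, 3.2]
width: 0.0235
gripper_force: 26.1
```

```bash
python3 -m pendant '[{"dx":0.0002,"dy":-0.0052,"dz":0,"rx":0,"ry":0,"rz":0,"hand":0.015},{"dx":0.0018,"dy":-0.0103,"dz":0,"rx":0,"ry":0,"rz":0,"hand":0.015},{"dx":0.0060,"dy":-0.0145,"dz":0,"rx":0,"ry":0,"rz":0,"hand":0.015},{"dx":0.0095,"dy":-0.0124,"dz":0,"rx":0,"ry":0,"rz":0,"hand":0.015}]' && python3 -m pendant '[{"dx":0.0124,"dy":-0.0095,"dz":0,"rx":0,"ry":0,"rz":0,"hand":0.015},{"dx":0.0145,"dy":-0.0060,"dz":0,"rx":0,"ry":0,"rz":0,"hand":0.015},{"dx":0.0155,"dy":-0.0021,"dz":0,"rx":0,"ry":0,"rz":0,"hand":0.015}]'
```

```text
clock: 10.72
position: [0.4741, -0.1152, 0.0296]
ee_rot: [0.001, 0.997, 0.077, 0.0]
contact_force: [1.8, -5.3, -0.8]
width: 0.0234
gripper_force: 26.0
clock: 10.97
position: [0.5126, -0.0907, 0.0294]
ee_rot: [0.001, 0.997, 0.078, -0.001]
contact_force: [-3.8, -7.9, 1.0]
width: 0.0236
gripper_force: 26.4
```

```bash
python3 -m pendant '[{"dx":0.0155,"dy":0.0025,"dz":0,"rx":0,"ry":0,"rz":0,"hand":0.015},{"dx":0.0145,"dy":0.0063,"dz":0,"rx":0,"ry":0,"rz":0,"hand":0.015},{"dx":0.0124,"dy":0.0095,"dz":0,"rx":0,"ry":0,"rz":0,"hand":0.015},{"dx":0.0095,"dy":0.0124,"dz":0,"rx":0,"ry":0,"rz":0,"hand":0.015},{"dx":0.0060,"dy":0.0145,"dz":0,"rx":0,"ry":0,"rz":0,"hand":0.015},{"dx":0.0020,"dy":0.0155,"dz":0,"rx":0,"ry":0,"rz":0,"hand":0.015}]' && python3 -m pendant '[{"dx":-0.0020,"dy":0.0155,"dz":0,"rx":0,"ry":0,"rz":0,"hand":0.015},{"dx":-0.0060,"dy":0.0145,"dz":0,"rx":0,"ry":0,"rz":0,"hand":0.015},{"dx":-0.0095,"dy":0.0124,"dz":0,"rx":0,"ry":0,"rz":0,"hand":0.015},{"dx":-0.0124,"dy":0.0095,"dz":0,"rx":0,"ry":0,"rz":0,"hand":0.015},{"dx":-0.0145,"dy":0.0060,"dz":0,"rx":0,"ry":0,"rz":0,"hand":0.015},{"dx":-0.0155,"dy":0.0020,"dz":0,"rx":0,"ry":0,"rz":0,"hand":0.015}]' && python3 -m pendant '[{"dx":-0.0155,"dy":-0.0020,"dz":0,"rx":0,"ry":0,"rz":0,"hand":0.015},{"dx":-0.0145,"dy":-0.0060,"dz":0,"rx":0,"ry":0,"rz":0,"hand":0.015},{"dx":-0.0124,"dy":-0.0095,"dz":0,"rx":0,"ry":0,"rz":0,"hand":0.015},{"dx":-0.0095,"dy":-0.0124,"dz":0,"rx":0,"ry":0,"rz":0,"hand":0.015},{"dx":-0.0060,"dy":-0.0145,"dz":0,"rx":0,"ry":0,"rz":0,"hand":0.015},{"dx":-0.0020,"dy":-0.0155,"dz":0,"rx":0,"ry":0,"rz":0,"hand":0.015},{"dx":0,"dy":0,"dz":0,"rx":0,"ry":0,"rz":0,"hand":0.015}]'
```

```text
clock: 11.47
position: [0.5828, -0.1394, 0.0295]
ee_rot: [-0.002, 0.997, 0.077, 0.0]
contact_force: [0.3, 2.8, 3.8]
width: 0.0231
gripper_force: 26.5
clock: 11.97
position: [0.5321, -0.2107, 0.0294]
ee_rot: [-0.001, 0.997, 0.076, 0.001]
contact_force: [3.7, 5.2, 1.4]
width: 0.0232
gripper_force: 26.7
clock: 12.55
position: [0.4632, -0.1592, 0.0294]
ee_rot: [0.0, 0.997, 0.077, 0.001]
contact_force: [4.0, 0.3, -0.7]
width: 0.0232
gripper_force: 26.1
```

One turn is done smoothly with small forces. I'll take a picture at this stop, then another two at the next two quarter-turn stops, to measure the bit by parallax.

```bash
cat > snap.py <<'E'
import sys,pickle
from h import *
w=Cam("wrist"); w.d=dict(w.d); pickle.dump(dict(d=w.d,M=w.M,p=w.p,im=w.im),open(f"pics/{sys.argv[1]}.pkl","wb")); cv2.imwrite(f"pics/{sys.argv[1]}.png",w.im)
print(manip.get_state()["position"],w.px([.5996,-.068,.016]))
E
python3 snap.py t100; python3 -m pendant '[{"dx":0.0002,"dy":-0.0052,"dz":0,"rx":0,"ry":0,"rz":0,"hand":0.015},{"dx":0.0018,"dy":-0.0103,"dz":0,"rx":0,"ry":0,"rz":0,"hand":0.015},{"dx":0.0060,"dy":-0.0145,"dz":0,"rx":0,"ry":0,"rz":0,"hand":0.015},{"dx":0.0095,"dy":-0.0124,"dz":0,"rx":0,"ry":0,"rz":0,"hand":0.015},{"dx":0.0124,"dy":-0.0095,"dz":0,"rx":0,"ry":0,"rz":0,"hand":0.015},{"dx":0.0145,"dy":-0.0060,"dz":0,"rx":0,"ry":0,"rz":0,"hand":0.015},{"dx":0.0155,"dy":-0.0020,"dz":0,"rx":0,"ry":0,"rz":0,"hand":0.015},{"dx":0,"dy":0,"dz":0,"rx":0,"ry":0,"rz":0,"hand":0.015},{"dx":0,"dy":0,"dz":0,"rx":0,"ry":0,"rz":0,"hand":0.015}]'; python3 snap.py t125;  python3 -m pendant '[{"dx":0.0155,"dy":0.0020,"dz":0,"rx":0,"ry":0,"rz":0,"hand":0.015},{"dx":0.0145,"dy":0.0060,"dz":0,"rx":0,"ry":0,"rz":0,"hand":0.015},{"dx":0.0124,"dy":0.0095,"dz":0,"rx":0,"ry":0,"rz":0,"hand":0.015},{"dx":0.0095,"dy":0.0124,"dz":0,"rx":0,"ry":0,"rz":0,"hand":0.015},{"dx":0.0060,"dy":0.0145,"dz":0,"rx":0,"ry":0,"rz":0,"hand":0.015},{"dx":0.0020,"dy":0.0155,"dz":0,"rx":0,"ry":0,"rz":0,"hand":0.015},{"dx":0,"dy":0,"dz":0,"rx":0,"ry":0,"rz":0,"hand":0.015},{"dx":0,"dy":0,"dz":0,"rx":0,"ry":0,"rz":0,"hand":0.015}]';  python3 snap.py t150; python3 - <<'E'
import cv2,numpy as np
cv2.imwrite("pics/m1.png",np.hstack([cv2.resize(cv2.imread(f"pics/t{n}.png"),(400,300)) for n in(100,125)]) )
a=np.vstack([cv2.imread("pics/m1.png"),np.hstack([cv2.resize(cv2.imread("pics/t150.png"),(400,300)),np.zeros((300,400,3),np.uint8)])]);cv2.imwrite("pics/m1.png",a)
E
```

```text
[ 0.4633695  -0.15974622  0.02948442] [129.26850101 -76.43682615]
clock: 13.35
position: [0.5143, -0.091, 0.0296]
ee_rot: [-0.001, 0.997, 0.077, 0.0]
contact_force: [-0.4, 1.0, 5.5]
width: 0.0235
gripper_force: 26.8
[ 0.51410592 -0.09103733  0.02960424] [289.91467741  97.54973763]
clock: 14.07
position: [0.5829, -0.1422, 0.0296]
ee_rot: [-0.0, 0.997, 0.077, 0.001]
contact_force: [2.8, -0.5, 5.8]
width: 0.0232
gripper_force: 26.6
[ 0.58279638 -0.1420309   0.02969264] [161.62557111 235.15246957]
```

View pics/m1.png

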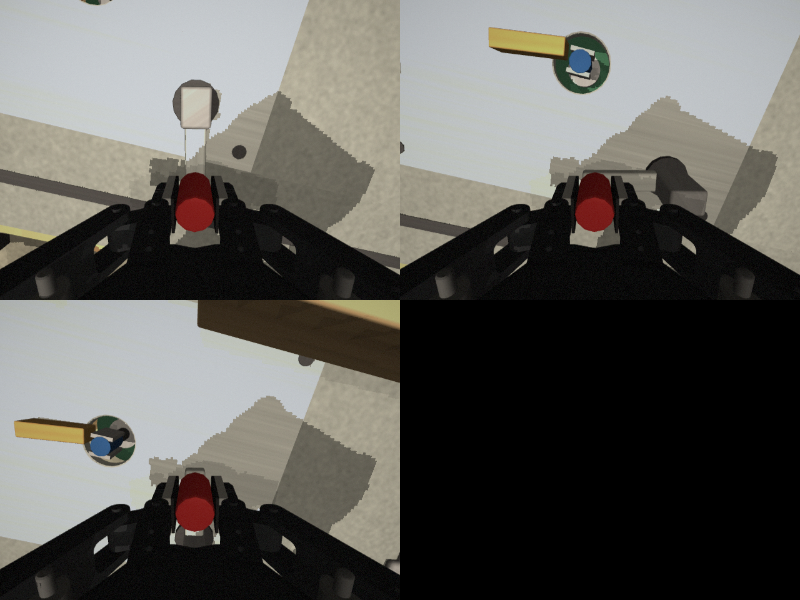

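The mosaic shows the bit's bright-blue top disc and the bar's bright top face clearly in the 1.25-turn view (bit at about (288,100) full size) and the 1.5-turn view (about (160,236)). The bit's darker side separates easily. Now I triangulate the bit against the bar.

```bash
cat > meas.py <<'E'
import sys,pickle
from h import *
np.set_printoptions(precision=4,suppress=True)
def load(n):
    c=Cam.__new__(Cam); c.__dict__.update(pickle.load(open(f"pics/{n}.pkl","rb"))); c.hsv=cv2.cvtColor(c.im,cv2.COLOR_BGR2HSV); return c
def feats(c,guess,vb=110,vy=150):
    h=c.hsv.astype(int)
    near=np.zeros(h.shape[:2],bool); u,v=guess.astype(int); near[max(v-70,0):v+70,max(u-190,0):u+60]=True
    m=near&(h[...,0]>95)&(h[...,0]<122)&(h[...,1]>100)&(h[...,2]>vb)
    b=max(blobs(m),key=lambda t:t[0])
    y=(near&(h[...,0]>14)&(h[...,0]<34)&(h[...,1]>80)&(h[...,2]>vy)).astype(np.uint8)
    k=max(cv2.findContours(y,0,1)[0],key=cv2.contourArea)
    q=cv2.approxPolyDP(cv2.convexHull(k),3,True)[:,0]
    mm=cv2.moments(k); 
    return b,q,(mm["m10"]/mm["m00"],mm["m01"]/mm["m00"])
if __name__=="__main__":
    A,B=load(sys.argv[1]),load(sys.argv[2]); F=[]
    for c in(A,B):
        f=feats(c,c.px([.5996,-.068,.017]));F.append(f);print(f[0],f[1].tolist(),f[2])
        r=f[0][1];p=c.hsv[r[1]-6:r[1]+r[3]+6,r[0]-6:r[0]+r[2]+6].reshape(-1,3);p=p[(p[:,0]>95)&(p[:,0]<122)&(p[:,1]>100)];print(np.histogram(p[:,2],12))
        r=cv2.boundingRect(f[1]);p=c.hsv[r[1]:r[1]+r[3]+10,r[0]:r[0]+r[2]+6].reshape(-1,3);p=p[(p[:,0]>14)&(p[:,0]<34)&(p[:,1]>80)];print(np.histogram(p[:,2],12))
    print("bit",*tri(A,F[0][0][2],B,F[1][0][2])); print("bar",*tri(A,F[0][2],B,F[1][2]))
    for q in F[0][1]:
        print("view A corner->z=.02",A.plane(*q,.02))
    for q in F[1][1]: print("view B corner->z=.02",B.plane(*q,.02))
E
python3 meas.py t125 t150
```

```text
(np.int32(1029), [271, 79, 35, 38], [287.8, 97.4]) [[142, 44], [263, 59], [261, 88], [143, 74]] (202.06952593834401, 66.01685759523144)
(array([ 39,   9,   3,   2,   4,   5,   8,  10,  12,  17, 277, 728]), array([ 25.  ,  35.25,  45.5 ,  55.75,  66.  ,  76.25,  86.5 ,  96.75,
       107.  , 117.25, 127.5 , 137.75, 148.  ]))
(array([ 539,  192,   47,   29,   22,   23,   17,   28,   22,   39,  191,
       3493]), array([ 38.    ,  50.8333,  63.6667,  76.5   ,  89.3333, 102.1667,
       115.    , 127.8333, 140.6667, 153.5   , 166.3333, 179.1667,
       192.    ]))
(np.int32(767), [144, 219, 33, 31], [160.0, 234.1]) [[23, 194], [132, 206], [133, 229], [26, 218]] (78.25182458179938, 211.69353484466833)
(array([ 29,  64,   3,   2,   3,   0,   7,   8,   7,   4, 261, 502]), array([ 22.    ,  31.8333,  41.6667,  51.5   ,  61.3333,  71.1667,
        81.    ,  90.8333, 100.6667, 110.5   , 120.3333, 130.1667,
       140.    ]))
(array([ 349,  293,   28,    9,   19,   16,   18,   18,   23,   68,  121,
       2512]), array([ 47.    ,  59.0833,  71.1667,  83.25  ,  95.3333, 107.4167,
       119.5   , 131.5833, 143.6667, 155.75  , 167.8333, 179.9167,
       192.    ]))
bit [ 0.5997 -0.067   0.0152] 0.09429196243397808
bar [ 0.6056 -0.0312  0.0185] 0.008106097532287911
view A corner->z=.02 [ 0.6097 -0.0075  0.02  ]
view A corner->z=.02 [ 0.6117 -0.0557  0.02  ]
view A corner->z=.02 [ 0.6009 -0.0561  0.02  ]
view A corner->z=.02 [ 0.5987 -0.0082  0.02  ]
view B corner->z=.02 [ 0.6104 -0.0081  0.02  ]
view B corner->z=.02 [ 0.6123 -0.056   0.02  ]
view B corner->z=.02 [ 0.6018 -0.0566  0.02  ]
view B corner->z=.02 [ 0.5995 -0.0088  0.02  ]
```

```bash
python3 -m pendant '[{"dx":-0.0002,"dy":0.0052,"dz":0,"rx":0,"ry":0,"rz":0,"hand":0.015},{"dx":-0.0018,"dy":0.0103,"dz":0,"rx":0,"ry":0,"rz":0,"hand":0.015},{"dx":-0.0060,"dy":0.0145,"dz":0,"rx":0,"ry":0,"rz":0,"hand":0.015},{"dx":-0.0095,"dy":0.0124,"dz":0,"rx":0,"ry":0,"rz":0,"hand":0.015},{"dx":-0.0124,"dy":0.0095,"dz":0,"rx":0,"ry":0,"rz":0,"hand":0.015},{"dx":-0.0145,"dy":0.0060,"dz":0,"rx":0,"ry":0,"rz":0,"hand":0.015},{"dx":-0.0155,"dy":0.0020,"dz":0,"rx":0,"ry":0,"rz":0,"hand":0.015}]' && python3 -m pendant '[{"dx":-0.0155,"dy":-0.0020,"dz":0,"rx":0,"ry":0,"rz":0,"hand":0.015},{"dx":-0.0145,"dy":-0.0060,"dz":0,"rx":0,"ry":0,"rz":0,"hand":0.015},{"dx":-0.0124,"dy":-0.0095,"dz":0,"rx":0,"ry":0,"rz":0,"hand":0.015},{"dx":-0.0095,"dy":-0.0124,"dz":0,"rx":0,"ry":0,"rz":0,"hand":0.015},{"dx":-0.0060,"dy":-0.0145,"dz":0,"rx":0,"ry":0,"rz":0,"hand":0.015},{"dx":-0.0020,"dy":-0.0155,"dz":0,"rx":0,"ry":0,"rz":0,"hand":0.015},{"dx":0,"dy":0,"dz":0,"rx":0,"ry":0,"rz":0,"hand":0.015}]'; python3 -c "
from h import *
w=Cam('top');h=w.hsv
print(manip.get_state()['contact_force'])"
```

```text
clock: 14.7
position: [0.5318, -0.2106, 0.0294]
ee_rot: [-0.0, 0.997, 0.077, 0.001]
contact_force: [3.1, 3.4, 1.8]
width: 0.0232
gripper_force: 26.7
clock: 15.28
position: [0.4628, -0.1589, 0.0293]
ee_rot: [0.0, 0.997, 0.077, 0.001]
contact_force: [4.5, 0.1, -0.2]
width: 0.0234
gripper_force: 26.1
[ 3.83402684  0.97031454 -0.18144332]
```

```bash
python3 -m pendant '[{"dx":0,"dy":0,"dz":0,"rx":0,"ry":0,"rz":0,"hand":0.046},{"dx":0,"dy":0,"dz":0,"rx":0,"ry":0,"rz":0,"hand":0.046},{"dx":0,"dy":0,"dz":-0.006,"rx":0,"ry":0,"rz":0,"hand":0.046},{"dx":0,"dy":0,"dz":-0.014,"rx":0,"ry":0,"rz":0,"hand":0.046},{"dx":0,"dy":0,"dz":-0.014,"rx":0,"ry":0,"rz":0,"hand":0.046},{"dx":0,"dy":0,"dz":-0.014,"rx":0,"ry":0,"rz":0,"hand":0.046},{"dx":0.02,"dy":0,"dz":0,"rx":0,"ry":0,"rz":0,"hand":0.046},{"dx":0.028,"dy":0,"dz":0,"rx":0,"ry":0,"rz":0,"hand":0.046},{"dx":0.02,"dy":0,"dz":0,"rx":0,"ry":0,"rz":0,"hand":0.046},{"dx":0,"dy":0,"dz":0,"rx":0,"ry":0,"rz":0,"hand":0.046},{"dx":0,"dy":0,"dz":0,"rx":0,"ry":0,"rz":0,"hand":0.046}]' && python3 snap.py v1 && python3 -m pendant '[{"dx":0.003,"dy":-0.018,"dz":0,"rx":0,"ry":0,"rz":0,"hand":0.046},{"dx":0.005,"dy":-0.034,"dz":0,"rx":0,"ry":0,"rz":0,"hand":0.046},{"dx":0.005,"dy":-0.034,"dz":0.007,"rx":0,"ry":0,"rz":0,"hand":0.046},{"dx":0.005,"dy":-0.034,"dz":0.007,"rx":0,"ry":0,"rz":0,"hand":0.046},{"dx":0.005,"dy":-0.028,"dz":0.006,"rx":0,"ry":0,"rz":0,"hand":0.046},{"dx":0,"dy":0,"dz":0,"rx":0,"ry":0,"rz":0,"hand":0.046},{"dx":0,"dy":0,"dz":0,"rx":0,"ry":0,"rz":0,"hand":0.046}]' && python3 snap.py v2; python3 meas.py v1 v2
```

```text
clock: 16.25
position: [0.5305, -0.1502, 0.0772]
ee_rot: [-0.0, 0.997, 0.078, -0.001]
contact_force: [0.0, 0.1, -0.7]
width: 0.046
gripper_force: 0.0
[ 0.52935811 -0.15002985  0.07696354] [187.07084228 123.05465607]
clock: 16.88
position: [0.5285, 0.0005, 0.057]
ee_rot: [0.0, 0.997, 0.078, -0.001]
contact_force: [0.5, 0.2, 0.4]
width: 0.0461
gripper_force: 0.0
[ 0.52928167 -0.00056003  0.05730431] [463.27898777 163.27747687]
(np.int32(581), [171, 109, 27, 28], [184.3, 122.1]) [[73, 84], [164, 95], [164, 115], [77, 106]] (118.76250108705104, 99.97834594312549)
(array([ 74,  42,   3,   2,   2,   3,   9,   0,   8,  10, 301, 268]), array([ 22.    ,  32.3333,  42.6667,  53.    ,  63.3333,  73.6667,
        84.    ,  94.3333, 104.6667, 115.    , 125.3333, 135.6667,
       146.    ]))
(array([ 111,   25,   52,   24,   19,   10,   10,   26,   10,   40,  109,
       1876]), array([ 43.    ,  55.1667,  67.3333,  79.5   ,  91.6667, 103.8333,
       116.    , 128.1667, 140.3333, 152.5   , 164.6667, 176.8333,
       189.    ]))
(np.int32(666), [448, 149, 29, 29], [462.2, 162.9]) [[351, 125], [446
[... 275 characters left out ...]
    139.    ]))
(array([   4,    2,    3,    7,   22,   41,   15,   12,   22,   21,   78,
       2160]), array([  9.  ,  24.75,  40.5 ,  56.25,  72.  ,  87.75, 103.5 , 119.25,
       135.  , 150.75, 166.5 , 182.25, 198.  ]))
bit [ 0.5998 -0.0669  0.0172] 0.09247675089133083
bar [ 0.6057 -0.031   0.0182] 0.08320185610663598
view A corner->z=.02 [ 0.61   -0.0077  0.02  ]
view A corner->z=.02 [ 0.612  -0.0562  0.02  ]
view A corner->z=.02 [ 0.6018 -0.0566  0.02  ]
view A corner->z=.02 [ 0.5991 -0.0095  0.02  ]
view B corner->z=.02 [ 0.6088 -0.0062  0.02  ]
view B corner->z=.02 [ 0.612  -0.0539  0.02  ]
view B corner->z=.02 [ 0.6007 -0.0542  0.02  ]
view B corner->z=.02 [ 0.5989 -0.0081  0.02  ]
```

```bash
python3 -m pendant '[{"dx":-0.005,"dy":0.028,"dz":-0.010,"rx":0,"ry":0,"rz":0,"hand":0.046},{"dx":-0.015,"dy":0.034,"dz":-0.010,"rx":0,"ry":0,"rz":0,"hand":0.046},{"dx":-0.018,"dy":0.034,"dz":0,"rx":0,"ry":0,"rz":0,"hand":0.046},{"dx":-0.020,"dy":0.034,"dz":0,"rx":0,"ry":0,"rz":0,"hand":0.046},{"dx":-0.020,"dy":0.018,"dz":0,"rx":0,"ry":0,"rz":0,"hand":0.046},{"dx":-0.013,"dy":0,"dz":0,"rx":0,"ry":0,"rz":0,"hand":0.046},{"dx":0,"dy":0,"dz":0.010,"rx":0,"ry":0,"rz":0,"hand":0.046},{"dx":0,"dy":0,"dz":0.014,"rx":0,"ry":0,"rz":0,"hand":0.046},{"dx":0,"dy":0,"dz":0.014,"rx":0,"ry":0,"rz":0,"hand":0.046},{"dx":0,"dy":0,"dz":0.010,"rx":0,"ry":0,"rz":0,"hand":0.046},{"dx":0,"dy":0,"dz":0,"rx":0,"ry":0,"rz":0,"hand":0.046}]' && python3 -m pendant '[{"dx":0,"dy":0,"dz":0,"rx":0,"ry":0,"rz":0,"hand":0.015},{"dx":0,"dy":0,"dz":0,"rx":0,"ry":0,"rz":0,"hand":0.015},{"dx":0,"dy":0,"dz":0,"rx":0,"ry":0,"rz":0,"hand":0.015},{"dx":0,"dy":0,"dz":0,"rx":0,"ry":0,"rz":0,"hand":0.015},{"dx":0,"dy":0,"dz":0,"rx":0,"ry":0,"rz":0,"hand":0.015},{"dx":0,"dy":0,"dz":0,"rx":0,"ry":0,"rz":0,"hand":0.015}]' 25
```

```text
clock: 17.85
position: [0.461, -0.1603, 0.0279]
ee_rot: [-0.001, 0.997, 0.076, -0.002]
contact_force: [-0.5, 0.3, -0.2]
width: 0.0462
gripper_force: 0.0
clock: 18.35
position: [0.4634, -0.1609, 0.0299]
ee_rot: [0.0, 0.997, 0.077, 0.0]
contact_force: [-2.3, -0.2, 3.5]
width: 0.0233
gripper_force: 26.2
```

```bash
python3 -m pendant '[{"dx":0.0002,"dy":-0.0052,"dz":0,"rx":0,"ry":0,"rz":0,"hand":0.015},{"dx":0.0018,"dy":-0.0103,"dz":0,"rx":0,"ry":0,"rz":0,"hand":0.015},{"dx":0.0060,"dy":-0.0145,"dz":0,"rx":0,"ry":0,"rz":0,"hand":0.015},{"dx":0.0095,"dy":-0.0124,"dz":0,"rx":0,"ry":0,"rz":0,"hand":0.015},{"dx":0.0124,"dy":-0.0095,"dz":0,"rx":0,"ry":0,"rz":0,"hand":0.015},{"dx":0.0095,"dy":-0.0044,"dz":0,"rx":0,"ry":0,"rz":0,"hand":0.015},{"dx":0.0050,"dy":-0.0016,"dz":0,"rx":0,"ry":0,"rz":0,"hand":0.015},{"dx":0,"dy":0,"dz":0,"rx":0,"ry":0,"rz":0,"hand":0.015},{"dx":0,"dy":0,"dz":0,"rx":0,"ry":0,"rz":0,"hand":0.015}]'; python3 snap.py x1
```

```text
clock: 19.1
position: [0.4987, -0.0953, 0.0301]
ee_rot: [-0.001, 0.997, 0.077, 0.0]
contact_force: [-2.2, 2.9, 6.3]
width: 0.0232
gripper_force: 26.9
[ 0.49867341 -0.09531566  0.03013425] [284.78365318  55.90756206]
```

```bash
python3 -m pendant '[{"dx":0,"dy":0,"dz":0,"rx":0,"ry":0,"rz":0,"hand":0.046},{"dx":0,"dy":0,"dz":0,"rx":0,"ry":0,"rz":0,"hand":0.046},{"dx":0,"dy":0,"dz":-0.006,"rx":0,"ry":0,"rz":0,"hand":0.046},{"dx":0,"dy":0,"dz":-0.014,"rx":0,"ry":0,"rz":0,"hand":0.046},{"dx":0,"dy":0,"dz":-0.014,"rx":0,"ry":0,"rz":0,"hand":0.046},{"dx":0,"dy":0,"dz":-0.012,"rx":0,"ry":0,"rz":0,"hand":0.046},{"dx":0.005,"dy":0.033,"dz":0,"rx":0,"ry":0,"rz":0,"hand":0.046},{"dx":0.005,"dy":0.034,"dz":0,"rx":0,"ry":0,"rz":0,"hand":0.046},{"dx":0,"dy":0.020,"dz":0,"rx":0,"ry":0,"rz":0,"hand":0.046},{"dx":0,"dy":0,"dz":0,"rx":0,"ry":0,"rz":0,"hand":0.046},{"dx":0,"dy":0,"dz":0,"rx":0,"ry":0,"rz":0,"hand":0.046}]' && python3 snap.py x2 && python3 -m pendant '[{"dx":0.003,"dy":-0.018,"dz":0,"rx":0,"ry":0,"rz":0,"hand":0.046},{"dx":0.005,"dy":-0.034,"dz":0,"rx":0,"ry":0,"rz":0,"hand":0.046},{"dx":0.005,"dy":-0.034,"dz":0,"rx":0,"ry":0,"rz":0,"hand":0.046},{"dx":0.005,"dy":-0.034,"dz":0.007,"rx":0,"ry":0,"rz":0,"hand":0.046},{"dx":0.005,"dy":-0.034,"dz":0.012,"rx":0,"ry":0,"rz":0,"hand":0.046},{"dx":0.003,"dy":-0.024,"dz":0.012,"rx":0,"ry":0,"rz":0,"hand":0.046},{"dx":0,"dy":0,"dz":0.008,"rx":0,"ry":0,"rz":0,"hand":0.046},{"dx":0,"dy":0,"dz":0,"rx":0,"ry":0,"rz":0,"hand":0.046},{"dx":0,"dy":0,"dz":0,"rx":0,"ry":0,"rz":0,"hand":0.046}]' && python3 snap.py x3 && python3 -m pendant '[{"dx":0.01,"dy":-0.025,"dz":0,"rx":0,"ry":0,"rz":0,"hand":0.046},{"dx":0,"dy":0,"dz":0,"rx":0,"ry":0,"rz":0,"hand":0.046},{"dx":0,"dy":0,"dz":0,"rx":0,"ry":0,"rz":0,"hand":0.046}]' && python3 snap.py x4; for p in "x1 x3" "x1 x4" "x2 x3" "x2 x4" "x1 x2"; do echo == $p; python3 meas.py $p | grep -E '^bit|^bar|^\(np'; done
```

```text
clock: 20.07
position: [0.5217, -0.1818, 0.0754]
ee_rot: [-0.0, 0.997, 0.076, 0.0]
contact_force: [-0.1, 0.6, 0.7]
width: 0.0461
gripper_force: 0.0
[ 0.52107581 -0.18075102  0.07522629] [128.76682365  97.47958067]
clock: 20.87
position: [0.5192, -0.0006, 0.0362]
ee_rot: [0.0, 0.997, 0.078, -0.001]
contact_force: [1.2, -0.1, -0.6]
width: 0.0458
gripper_force: 0.0
[ 0.51997855 -0.00134665  0.03667226] [485.71790162 144.06012633]
clock: 21.17
position: [0.5268, 0.0246, 0.0371]
ee_rot: [0.0, 0.997, 0.077, 0.001]
contact_force: [0.6, -0.2, 0.3]
width: 0.0461
gripper_force: 0.0
[0.52645456 0.02423083 0.03694836] [531.94654195 169.31213016]
== x1 x3
(np.int32(1178), [264, 34, 37, 41], [281.8, 53.7]) [[132, 0], [256, 14], [255, 45], [133, 30]] (194.5145911461701, 21.88271046165783)
(np.int32(905), [469, 127, 34, 34], [485.6, 143.4]) [[358, 97], [468, 110], [463, 136], [355, 123]] (410.92755090561366, 116.47868151648103)
bit [ 0.5997 -0.0669  0.018 ] 0.03754952077633066
bar [ 0.6057 -0.0311  0.0181] 0.06531806311066397
== x1 x4
(np.int32(1178), [264, 34, 37, 41], [281.8, 53.7]) [[132, 0], [25
[... 742 characters left out ...]
96.0]) [[9, 57], [103, 68], [104, 89], [12, 79]] (56.678955453148994, 73.27285956827552)
(np.int32(842), [516, 153, 34, 33], [532.4, 168.9]) [[406, 150], [411, 124], [517, 138], [510, 162]] (460.64755684567, 143.3378084179971)
bit [ 0.5998 -0.0668  0.0181] 0.08389416665999094
bar [ 0.6057 -0.031   0.0183] 0.07423499167980488
== x1 x2
(np.int32(1178), [264, 34, 37, 41], [281.8, 53.7]) [[132, 0], [256, 14], [255, 45], [133, 30]] (194.5145911461701, 21.88271046165783)
(np.int32(635), [111, 82, 28, 29], [124.6, 96.0]) [[9, 57], [103, 68], [104, 89], [12, 79]] (56.678955453148994, 73.27285956827552)
bit [ 0.5998 -0.0669  0.0181] 0.0798385199636674
bar [ 0.6057 -0.0312  0.0185] 0.06813652202745481
```

The static pairs agree that the bit is about 0.15–0.2 mm below the bar, which matches the prediction. That needs about 15° more, so I'll regrip the knob and finish.

```bash
python3 -m pendant '[{"dx":0,"dy":0,"dz":-0.015,"rx":0,"ry":0,"rz":0,"hand":0.046},{"dx":-0.008,"dy":0.020,"dz":-0.014,"rx":0,"ry":0,"rz":0,"hand":0.046},{"dx":-0.013,"dy":0.033,"dz":-0.010,"rx":0,"ry":0,"rz":0,"hand":0.046},{"dx":-0.013,"dy":0.033,"dz":0,"rx":0,"ry":0,"rz":0,"hand":0.046},{"dx":-0.012,"dy":0.030,"dz":0,"rx":0,"ry":0,"rz":0,"hand":0.046},{"dx":0,"dy":0,"dz":0.010,"rx":0,"ry":0,"rz":0,"hand":0.046},{"dx":0,"dy":0,"dz":0.014,"rx":0,"ry":0,"rz":0,"hand":0.046},{"dx":0,"dy":0,"dz":0.014,"rx":0,"ry":0,"rz":0,"hand":0.046},{"dx":0,"dy":0,"dz":0.008,"rx":0,"ry":0,"rz":0,"hand":0.046},{"dx":0,"dy":0,"dz":0,"rx":0,"ry":0,"rz":0,"hand":0.046}]' && python3 -m pendant '[{"dx":0,"dy":0,"dz":0,"rx":0,"ry":0,"rz":0,"hand":0.015},{"dx":0,"dy":0,"dz":0,"rx":0,"ry":0,"rz":0,"hand":0.015},{"dx":0,"dy":0,"dz":0,"rx":0,"ry":0,"rz":0,"hand":0.015},{"dx":0,"dy":0,"dz":0,"rx":0,"ry":0,"rz":0,"hand":0.015},{"dx":0,"dy":0,"dz":0,"rx":0,"ry":0,"rz":0,"hand":0.015},{"dx":0,"dy":0,"dz":0,"rx":0,"ry":0,"rz":0,"hand":0.015}]' 25 && python3 -m pendant '[{"dx":0.0051,"dy":-0.0011,"dz":0,"rx":0,"ry":0,"rz":0,"hand":0.015},{"dx":0.0052,"dy":-0.0007,"dz":0,"rx":0,"ry":0,"rz":0,"hand":0.015},{"dx":0.0052,"dy":-0.0002,"dz":0,"rx":0,"ry":0,"rz":0,"hand":0.015},{"dx":0,"dy":0,"dz":0,"rx":0,"ry":0,"rz":0,"hand":0.015},{"dx":0,"dy":0,"dz":0,"rx":0,"ry":0,"rz":0,"hand":0.015}]'; python3 snap.py y1
```

```text
clock: 22.05
position: [0.4967, -0.0967, 0.0278]
ee_rot: [-0.001, 0.997, 0.077, -0.002]
contact_force: [-0.7, -0.0, 0.3]
width: 0.0458
gripper_force: 0.0
clock: 22.55
position: [0.4987, -0.0965, 0.0299]
ee_rot: [0.0, 0.997, 0.077, 0.0]
contact_force: [-0.4, 0.5, 1.9]
width: 0.0235
gripper_force: 26.1
clock: 22.97
position: [0.5133, -0.0913, 0.0297]
ee_rot: [-0.001, 0.997, 0.077, -0.0]
contact_force: [-2.3, 3.7, 4.6]
width: 0.0232
gripper_force: 26.7
[ 0.51329031 -0.0912967   0.02967823] [289.35424107  94.90422989]
```

```bash
python3 -m pendant '[{"dx":0,"dy":0,"dz":0,"rx":0,"ry":0,"rz":0,"hand":0.046},{"dx":0,"dy":0,"dz":0,"rx":0,"ry":0,"rz":0,"hand":0.046},{"dx":0,"dy":0,"dz":-0.006,"rx":0,"ry":0,"rz":0,"hand":0.046},{"dx":0,"dy":0,"dz":-0.014,"rx":0,"ry":0,"rz":0,"hand":0.046},{"dx":0,"dy":0,"dz":-0.014,"rx":0,"ry":0,"rz":0,"hand":0.046},{"dx":0,"dy":0,"dz":-0.014,"rx":0,"ry":0,"rz":0,"hand":0.046},{"dx":0.010,"dy":-0.035,"dz":0,"rx":0,"ry":0,"rz":0,"hand":0.046},{"dx":0.010,"dy":-0.035,"dz":0.010,"rx":0,"ry":0,"rz":0,"hand":0.046},{"dx":0.005,"dy":-0.030,"dz":0.015,"rx":0,"ry":0,"rz":0,"hand":0.046},{"dx":0.005,"dy":-0.010,"dz":0.015,"rx":0,"ry":0,"rz":0,"hand":0.046},{"dx":0,"dy":0,"dz":0,"rx":0,"ry":0,"rz":0,"hand":0.046},{"dx":0,"dy":0,"dz":0,"rx":0,"ry":0,"rz":0,"hand":0.046}]' && python3 snap.py y3 && python3 -m pendant '[{"dx":-0.003,"dy":0.018,"dz":-0.015,"rx":0,"ry":0,"rz":0,"hand":0.046},{"dx":-0.005,"dy":0.034,"dz":-0.015,"rx":0,"ry":0,"rz":0,"hand":0.046},{"dx":-0.005,"dy":0.034,"dz":-0.010,"rx":0,"ry":0,"rz":0,"hand":0.046},{"dx":-0.005,"dy":0.034,"dz":0,"rx":0,"ry":0,"rz":0,"hand":0.046},{"dx":-0.005,"dy":0.034,"dz":0,"rx":0,"ry":0,"rz":0,"hand":0.046},{"dx":-0.004,"dy":0.034,"dz":0,"rx":0,"ry":0,"rz":0,"hand":0.046},{"dx":-0.003,"dy":0.012,"dz":0,"rx":0,"ry":0,"rz":0,"hand":0.046},{"dx":0,"dy":0,"dz":0,"rx":0,"ry":0,"rz":0,"hand":0.046},{"dx":0,"dy":0,"dz":0,"rx":0,"ry":0,"rz":0,"hand":0.046}]' && python3 snap.py y2;  for p in "y1 y3" "y2 y3" "y1 y2"; do echo == $p; python3 meas.py $p | grep -E '^bit|^bar|^\(np'; done
```

```text
clock: 24.02
position: [0.5261, 0.0214, 0.0371]
ee_rot: [0.0, 0.997, 0.078, -0.0]
contact_force: [0.2, 0.0, 0.2]
width: 0.0462
gripper_force: 0.0
[0.52664421 0.02065129 0.03775606] [526.09910226 166.87829303]
clock: 24.82
position: [0.5269, -0.1824, 0.078]
ee_rot: [-0.0, 0.997, 0.075, 0.0]
contact_force: [0.1, 0.2, -0.2]
width: 0.0457
gripper_force: 0.0
[ 0.52675899 -0.18119308  0.07779008] [129.92875805 108.14404742]
== y1 y3
(np.int32(1096), [269, 75, 36, 38], [286.5, 93.4]) [[141, 41], [263, 56], [261, 84], [142, 71]] (201.2179042331714, 63.27425399028453)
(np.int32(846), [510, 151, 34, 33], [526.7, 166.6]) [[399, 147], [404, 122], [511, 135], [504, 160]] (454.4560551558753, 140.7110911270983)
bit [ 0.5997 -0.0669  0.0181] 0.025014624134206808
bar [ 0.6056 -0.031   0.0182] 0.03385616112621678
== y2 y3
(np.int32(610), [113, 93, 27, 29], [125.9, 106.9]) [[13, 69], [104, 79], [105, 101], [16, 91]] (59.39886112527621, 84.8051164371919)
(np.int32(846), [510, 151, 34, 33], [526.7, 166.6]) [[399, 147], [404, 122], [511, 135], [504, 160]] (454.4560551558753, 140.7110911270983)
bit [ 0.5997 -0.0669  0.0182] 0.09061364426489517
bar [ 0.6057 -0.031   0.0183] 0.09828049026662834
== y1 y2
(np.int32(1096), [269, 75, 36, 38], [286.5, 93.4]) [[141, 41], [263, 56], [261, 84], [142, 71]] (201.2179042331714, 63.27425399028453)
(np.int32(610), [113, 93, 27, 29], [125.9, 106.9]) [[13, 69], [104, 79], [105, 101], [16, 91]] (59.39886112527621, 84.8051164371919)
bit [ 0.5998 -0.0669  0.0182] 0.06837841274124436
bar [ 0.6057 -0.0311  0.0183] 0.07359315847945944
```

```bash
cat > corners.py <<'E'
from meas import *
def corners(c):
    h=c.hsv.astype(int); b,q,_=feats(c,c.px([.5996,-.068,.017]))
    y=((h[...,0]>14)&(h[...,0]<34)&(h[...,1]>80)&(h[...,2]>125)).astype(np.uint8)
    k=max([k for k in cv2.findContours(y,0,1)[0] if cv2.pointPolygonTest(k,tuple(map(float,q.mean(0))),False)>0],key=cv2.contourArea)[:,0].astype(float)
    q=q.astype(float);q=np.roll(q,-np.argmin(q.sum(1)),0)
    if len(q)!=4: print("quad",q)
    L=[]
    for i in range(4):
        a,d=q[i],q[(i+1)%4]-q[i];n=np.linalg.norm(d);d/=n
        t=(k-a)@d;e=np.abs((k-a)@[-d[1],d[0]]);p=k[(e<2.5)&(t>5)&(t<n-5)]
        vx,vy,x,yy=cv2.fitLine(p.astype(np.float32),cv2.DIST_HUBER,0,.01,.01).ravel();L.append(np.cross([x,yy,1],[x+vx,yy+vy,1]))
    X=[np.cross(L[i-1],L[i]) for i in range(4)]
    return b[2],np.array([x[:2]/x[2] for x in X])
for s in (("y1","y3"),("y2","y3"),("y1","y2"),("x2","x4"),("x2","x3"),("v1","v2")):
    A,B=load(s[0]),load(s[1]);(ba,ca),(bb,cb)=corners(A),corners(B)
    P=np.array([tri(A,a,B,b)[0] for a,b in zip(ca,cb)]);o=tri(A,ba,B,bb)[0]
    zz=np.polyfit(P[:,1],P[:,2],1)
    print(s,"bit z",o[2]*1e3,"corner z",P[:,2]*1e3,"bar mean",P[:,2].mean()*1e3,"extrap",np.polyval(zz,o[1])*1e3)
E
python3 corners.py
```

```text
('y1', 'y3') bit z 18.135292519362313 corner z [17.8959 18.8233 17.4308 18.3911] bar mean 18.135290650613804 extrap 18.11433062355154
('y2', 'y3') bit z 18.168634374028052 corner z [18.0012 18.3085 18.6275 18.3717] bar mean 18.327212499124233 extrap 18.534166648838507
('y1', 'y2') bit z 18.1603376393368 corner z [18.1307 17.4041 20.3851 18.0952] bar mean 18.503792009566805 extrap 19.10558319328588
('x2', 'x4') bit z 18.081997646109656 corner z [18.3359 19.0345 17.6849 18.0742] bar mean 18.28237508410181 extrap 18.38524182076704
('x2', 'x3') bit z 18.107251598484766 corner z [18.2378 19.13   17.5398 18.1165] bar mean 18.25603006028887 extrap 18.361332979706546
('v1', 'v2') bit z 17.21274250095956 corner z [17.8713 18.5787 18.0494 18.2448] bar mean 18.18607219242633 extrap 18.372693401134843
```

The bit is level within about 0.1 mm, inside the measuring noise. Next I grip the boss across its 24 mm sides, which needs no wrist turn with the crank at 90°, and pull it out.

```bash
python3 -m pendant '[{"dx":0.0005,"dy":-0.0155,"dz":0,"rx":0,"ry":0,"rz":0,"hand":0.046},{"dx":0,"dy":-0.0150,"dz":0,"rx":0,"ry":0,"rz":0,"hand":0.046},{"dx":0,"dy":0,"dz":0.008,"rx":0,"ry":0,"rz":0,"hand":0.046},{"dx":0,"dy":0,"dz":0.012,"rx":0,"ry":0,"rz":0,"hand":0.046},{"dx":0,"dy":0,"dz":0.012,"rx":0,"ry":0,"rz":0,"hand":0.046},{"dx":0,"dy":0,"dz":0.012,"rx":0,"ry":0,"rz":0,"hand":0.046},{"dx":0,"dy":0,"dz":0.007,"rx":0,"ry":0,"rz":0,"hand":0.046},{"dx":0,"dy":0,"dz":0.003,"rx":0,"ry":0,"rz":0,"hand":0.046},{"dx":0,"dy":0,"dz":0,"rx":0,"ry":0,"rz":0,"hand":0.046}]' && python3 -m pendant '[{"dx":0,"dy":0,"dz":0,"rx":0,"ry":0,"rz":0,"hand":0.028},{"dx":0,"dy":0,"dz":0,"rx":0,"ry":0,"rz":0,"hand":0.028},{"dx":0,"dy":0,"dz":0,"rx":0,"ry":0,"rz":0,"hand":0.015},{"dx":0,"dy":0,"dz":0,"rx":0,"ry":0,"rz":0,"hand":0.015},{"dx":0,"dy":0,"dz":0,"rx":0,"ry":0,"rz":0,"hand":0.015},{"dx":0,"dy":0,"dz":0,"rx":0,"ry":0,"rz":0,"hand":0.015}]' 50
```

```text
clock: 25.62
position: [0.5224, -0.1498, 0.0226]
ee_rot: [-0.0, 0.997, 0.078, -0.001]
contact_force: [0.1, -0.0, -0.3]
width: 0.0461
gripper_force: 0.0
clock: 26.12
position: [0.5235, -0.1507, 0.0242]
ee_rot: [-0.0, 0.997, 0.077, 0.001]
contact_force: [-0.7, 3.8, 6.6]
width: 0.0234
gripper_force: 49.5
```

```bash
python3 -m pendant '[{"dx":0,"dy":0,"dz":-0.002,"rx":0,"ry":0,"rz":0,"hand":0.015},{"dx":0,"dy":0,"dz":-0.003,"rx":0,"ry":0,"rz":0,"hand":0.015},{"dx":0,"dy":0,"dz":-0.004,"rx":0,"ry":0,"rz":0,"hand":0.015},{"dx":0,"dy":0,"dz":-0.004,"rx":0,"ry":0,"rz":0,"hand":0.015}]' && python3 -m pendant '[{"dx":0,"dy":0,"dz":-0.006,"rx":0,"ry":0,"rz":0,"hand":0.015},{"dx":0,"dy":0,"dz":-0.008,"rx":0,"ry":0,"rz":0,"hand":0.015},{"dx":0,"dy":0,"dz":-0.012,"rx":0,"ry":0,"rz":0,"hand":0.015},{"dx":0,"dy":0,"dz":-0.015,"rx":0,"ry":0,"rz":0,"hand":0.015},{"dx":0,"dy":0,"dz":-0.020,"rx":0,"ry":0,"rz":0,"hand":0.015},{"dx":0,"dy":0,"dz":-0.025,"rx":0,"ry":0,"rz":0,"hand":0.015},{"dx":0,"dy":0,"dz":-0.025,"rx":0,"ry":0,"rz":0,"hand":0.015},{"dx":0,"dy":0,"dz":-0.012,"rx":0,"ry":0,"rz":0,"hand":0.015},{"dx":0,"dy":0,"dz":0,"rx":0,"ry":0,"rz":0,"hand":0.015},{"dx":0,"dy":0,"dz":0,"rx":0,"ry":0,"rz":0,"hand":0.015}]'; python3 snap.py z1; python3 - <<'E'
from h import *
h=Cam("wrist").hsv
print(blobs(((h[...,0]<8)|(h[...,0]>172))&(h[...,1]>150)&(h[...,2]>80),100))
E
```

```text
clock: 26.45
position: [0.523, -0.1508, 0.036]
ee_rot: [-0.0, 0.997, 0.077, -0.0]
contact_force: [2.3, 1.7, -7.1]
width: 0.0234
gripper_force: 49.9
clock: 27.28
position: [0.5228, -0.1514, 0.1608]
ee_rot: [0.001, 0.997, 0.077, 0.001]
contact_force: [0.1, 0.2, -3.2]
width: 0.0233
gripper_force: 50.1
[ 0.52205239 -0.15099522  0.15946292] [222.94877029 121.09704174]
[(np.int32(1157), [107, 327, 54, 40], [129.6, 343.2])]
```

```bash
python3 -m pendant '[{"dx":0.0034,"dy":-0.0158,"dz":0,"rx":0,"ry":0,"rz":0,"hand":0.015},{"dx":0.0078,"dy":-0.0354,"dz":0,"rx":0,"ry":0,"rz":0,"hand":0.015},{"dx":0.0078,"dy":-0.0354,"dz":0,"rx":0,"ry":0,"rz":0,"hand":0.015},{"dx":0.0078,"dy":-0.0354,"dz":0,"rx":0,"ry":0,"rz":0,"hand":0.015},{"dx":0.0078,"dy":-0.0354,"dz":0,"rx":0,"ry":0,"rz":0,"hand":0.015},{"dx":0.0078,"dy":-0.0354,"dz":0,"rx":0,"ry":0,"rz":0,"hand":0.015},{"dx":0.0078,"dy":-0.0354,"dz":0,"rx":0,"ry":0,"rz":0,"hand":0.015},{"dx":0.0078,"dy":-0.0354,"dz":0,"rx":0,"ry":0,"rz":0,"hand":0.015},{"dx":0.0078,"dy":-0.0354,"dz":0,"rx":0,"ry":0,"rz":0,"hand":0.015},{"dx":0.0040,"dy":-0.0181,"dz":0,"rx":0,"ry":0,"rz":0,"hand":0.015},{"dx":0,"dy":0,"dz":0,"rx":0,"ry":0,"rz":0,"hand":0.015},{"dx":0,"dy":0,"dz":0,"rx":0,"ry":0,"rz":0,"hand":0.015}]' && python3 - <<'E'
from h import *
P=[]
for i in range(5): Cam("top"); P.append(manip.get_state()["position"])
print(np.mean(P,0),np.array([.5430,.1731])-np.mean(P,0)[:2])
E
```

```text
clock: 28.38
position: [0.542, 0.1737, 0.1577]
ee_rot: [0.001, 0.997, 0.079, -0.002]
contact_force: [-0.0, -0.2, -2.7]
width: 0.0232
gripper_force: 50.1
[0.54259067 0.17206764 0.15848414] [0.00040933 0.00103236]
```

```bash
python3 -m pendant '[{"dx":0.0005,"dy":-0.001,"dz":0.008,"rx":0,"ry":0,"rz":0,"hand":0.015},{"dx":0,"dy":0,"dz":0.012,"rx":0,"ry":0,"rz":0,"hand":0.015},{"dx":0,"dy":0,"dz":0.012,"rx":0,"ry":0,"rz":0,"hand":0.015},{"dx":0,"dy":0,"dz":0.006,"rx":0,"ry":0,"rz":0,"hand":0.015},{"dx":0,"dy":0,"dz":0.004,"rx":0,"ry":0,"rz":0,"hand":0.015},{"dx":0,"dy":0,"dz":0.003,"rx":0,"ry":0,"rz":0,"hand":0.015},{"dx":0,"dy":0,"dz":0.003,"rx":0,"ry":0,"rz":0,"hand":0.015}]' && python3 -m pendant '[{"dx":0,"dy":0,"dz":0.004,"rx":0,"ry":0,"rz":0,"hand":0.015},{"dx":0,"dy":0,"dz":0.004,"rx":0,"ry":0,"rz":0,"hand":0.015},{"dx":0,"dy":0,"dz":0.004,"rx":0,"ry":0,"rz":0,"hand":0.015},{"dx":0,"dy":0,"dz":0,"rx":0,"ry":0,"rz":0,"hand":0.015}]'
```

```text
clock: 29.22
position: [0.5439, 0.174, 0.1114]
ee_rot: [0.0, 0.997, 0.077, 0.0]
contact_force: [-1.0, 0.3, -2.4]
width: 0.0233
gripper_force: 50.1
clock: 29.55
position: [0.543, 0.1741, 0.0986]
ee_rot: [0.0, 0.997, 0.077, -0.001]
contact_force: [-0.4, -0.8, -2.8]
width: 0.0232
gripper_force: 50.1
```

In the hole without contact. I'll continue down to the seat.

```bash
python3 -m pendant '[{"dx":0,"dy":0,"dz":0.004,"rx":0,"ry":0,"rz":0,"hand":0.015},{"dx":0,"dy":0,"dz":0.004,"rx":0,"ry":0,"rz":0,"hand":0.015},{"dx":0,"dy":0,"dz":0.004,"rx":0,"ry":0,"rz":0,"hand":0.015},{"dx":0,"dy":0,"dz":0.003,"rx":0,"ry":0,"rz":0,"hand":0.015},{"dx":0,"dy":0,"dz":0.002,"rx":0,"ry":0,"rz":0,"hand":0.015},{"dx":0,"dy":0,"dz":0,"rx":0,"ry":0,"rz":0,"hand":0.015}]' && python3 -m pendant '[{"dx":0,"dy":0,"dz":0.0015,"rx":0,"ry":0,"rz":0,"hand":0.015},{"dx":0,"dy":0,"dz":0,"rx":0,"ry":0,"rz":0,"hand":0.015}]'
```

```text
clock: 30.05
position: [0.5432, 0.1741, 0.0817]
ee_rot: [0.0, 0.997, 0.077, -0.001]
contact_force: [0.1, 0.4, -2.6]
width: 0.0232
gripper_force: 50.1
clock: 30.22
position: [0.5436, 0.1741, 0.0808]
ee_rot: [0.0, 0.997, 0.077, 0.0]
contact_force: [0.4, 0.0, -2.2]
width: 0.0231
gripper_force: 50.1
```

```bash
python3 -m pendant '[{"dx":0,"dy":0,"dz":0.0012,"rx":0,"ry":0,"rz":0,"hand":0.015},{"dx":0,"dy":0,"dz":0,"rx":0,"ry":0,"rz":0,"hand":0.015}]' && python3 -m pendant '[{"dx":0,"dy":0,"dz":0.001,"rx":0,"ry":0,"rz":0,"hand":0.015},{"dx":0,"dy":0,"dz":0,"rx":0,"ry":0,"rz":0,"hand":0.015}]'
```

```text
clock: 30.38
position: [0.5435, 0.1741, 0.0796]
ee_rot: [0.0, 0.997, 0.077, 0.0]
contact_force: [0.1, -0.4, -2.6]
width: 0.0229
gripper_force: 50.1
clock: 30.55
position: [0.5437, 0.1742, 0.0792]
ee_rot: [0.0, 0.997, 0.077, 0.0]
contact_force: [-1.0, 0.6, 1.7]
width: 0.0232
gripper_force: 50.4
```

Seated: the force has gone to +1.7 N at the expected height. I'll release, rise and look.

```bash
python3 -m pendant '[{"dx":0,"dy":0,"dz":0,"rx":0,"ry":0,"rz":0,"hand":0.046},{"dx":0,"dy":0,"dz":0,"rx":0,"ry":0,"rz":0,"hand":0.046},{"dx":0,"dy":0,"dz":0,"rx":0,"ry":0,"rz":0,"hand":0.046},{"dx":0,"dy":0,"dz":-0.005,"rx":0,"ry":0,"rz":0,"hand":0.046},{"dx":0,"dy":0,"dz":-0.012,"rx":0,"ry":0,"rz":0,"hand":0.046},{"dx":0,"dy":0,"dz":-0.020,"rx":0,"ry":0,"rz":0,"hand":0.046},{"dx":0,"dy":0,"dz":-0.025,"rx":0,"ry":0,"rz":0,"hand":0.046},{"dx":0,"dy":0,"dz":-0.035,"rx":0,"ry":0,"rz":0,"hand":0.046},{"dx":0,"dy":0,"dz":-0.035,"rx":0,"ry":0,"rz":0,"hand":0.046}]' && python3 -m pendant '[{"dx":-0.03,"dy":0.01,"dz":-0.02,"rx":0,"ry":0,"rz":0,"hand":0.046},{"dx":-0.04,"dy":0,"dz":0,"rx":0,"ry":0,"rz":0,"hand":0.046},{"dx":-0.04,"dy":0,"dz":0,"rx":0,"ry":0,"rz":0,"hand":0.046},{"dx":-0.03,"dy":0,"dz":0,"rx":0,"ry":0,"rz":0,"hand":0.046},{"dx":0,"dy":0,"dz":0,"rx":0,"ry":0,"rz":0,"hand":0.046},{"dx":0,"dy":0,"dz":0,"rx":0,"ry":0,"rz":0,"hand":0.046}]'; python3 - <<'E'
from h import *
t=Cam("top");s=Cam("side")
a=cv2.resize(t.im[150:320,190:560],None,fx=2.1,fy=2.1)[:300,:800]; b=cv2.resize(s.im[180:370,150:500],None,fx=1.55,fy=1.55)
o=np.zeros((600,800,3),np.uint8);o[:a.shape[0],:a.shape[1]]=a;o[300:300+b.shape[0],:b.shape[1]]=b[:300];cv2.imwrite("pics/end.png",o)
E
```

```text
clock: 31.3
position: [0.5429, 0.1741, 0.2118]
ee_rot: [0.0, 0.997, 0.077, -0.001]
contact_force: [1.0, 0.7, -0.5]
width: 0.0461
gripper_force: 0.0
clock: 31.8
position: [0.4055, 0.1426, 0.2316]
ee_rot: [-0.0, 0.997, 0.077, 0.001]
contact_force: [0.4, -0.3, -0.6]
width: 0.0458
gripper_force: 0.0
```

View pics/end.png

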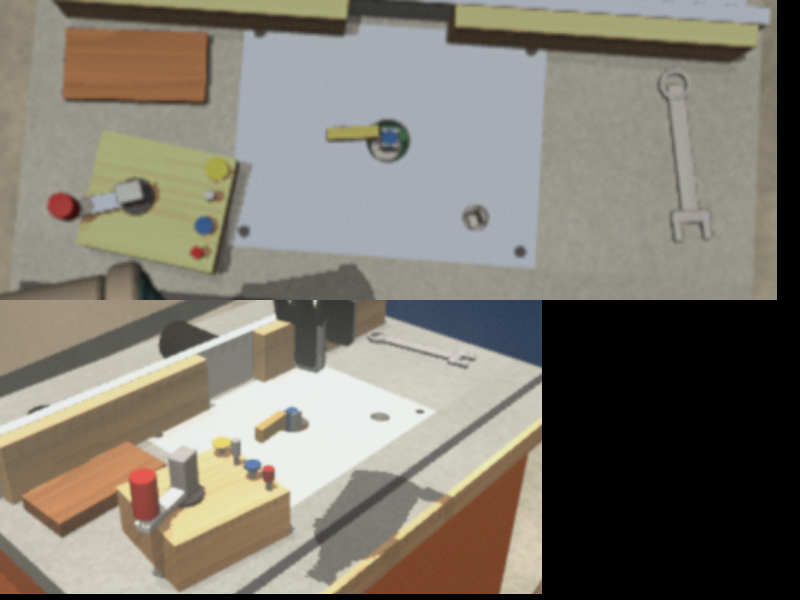

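The crank stands upright in the block, flange down. The bit is level with the bar, and the wrench and offcut haven't moved. I'm handing in.

```bash
python3 -c "
from rig import manip
print(manip.sign_off())"
```

```text
the job is handed in; nothing more can be done
None
```

The job is handed in after about 32 s: I wound the router bit up to within about 0.1 mm of level with the brass bar (last measured before I pulled the crank), the crank is back upright in its block hole, and nothing else looks moved.

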